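# Fetch the small dinosaur from behind the two tall ones

## Task

The low wooden dinosaur at the back of the plywood tray is to go on show: first lift the two tall dinosaurs out of its way and stand both on the cork mat, leaving the low one untouched until then. Next stand the low one in the middle of the dark wooden plinth, lengthwise along it, while the tall ones wait on the mat; then put each tall one back in the tray just where it stood at the start, turned as it was. Let no dinosaur fall over, and leave the little tree and the stone in the tray alone.

Things in the scene. Friction and masses are not known exactly. Their poses are not given: they have to be found in the camera images.
- plateback: Tall plywood dinosaur with upright back plates, on four short legs; front half of tray (left or right varies). 130 mm high, 130 long, 40 wide (feet, ribs up to z 90). Origin: centre of underside; y axis tail to head, x across, z up. Grip from above, closing along x, on the middle plate: 14 mm thick, y -17 to +17 mm, free from z 90 to 130 mm. 0.10 to 0.20 kg. Ends where it started.
- biter: Tall plywood dinosaur on two hind legs, head held high; front half of tray, beside the other tall one. 140 mm high, 115 long, 40 wide (feet, ribs up to z 92). Origin: centre of underside; y axis tail to head, x across, z up. Grip from above, closing along x, on the neck: 14 mm thick, y -13 to +21 mm, free from z 92 to 140 mm; the head juts on towards +y. 0.10 to 0.19 kg. Ends where it started.
- crawler: Low plywood dinosaur on four legs with a club tail, close behind the tall ones (farther from the robot). 45 mm high, 105 long, 30 wide over the feet. Origin: centre of underside; y axis tail to head, x across, z up. Grip from above, closing along x, on the trunk, 24 mm thick, y -25 to +25 mm, z 13 to 45 mm. 0.06 kg.
- tray: Shallow open plywood tray, fixed, 200 mm (its x, away from the robot) by 290 mm (its y), walls 25 mm high and 6 mm thick, floor 6 mm thick. Origin: centre of its underside. The dinosaurs in it stand lengthwise along its y axis, to within 0.08 rad, heads towards +y.
- mat: Cork mat, fixed, lying flat on the table to one side of the tray (left or right varies): the side area for the tall ones. 200 mm (its x) by 140 mm (its y), 3 mm thick; big enough for both side by side, spaced along its x. Origin: centre of its underside.
- plinth: Dark wooden display plinth with a paler top, fixed, on the other side of the tray from the mat. 70 mm (its x) by 130 mm (its y, lengthwise), top 20 mm above the table. Origin: centre of its underside.
- plinth_top (a point): Centre of the plinth's upper face, 20 mm above the table; axes as the plinth's.
- tree: Small loose plywood tree, 78 mm high, 38 mm across, in a back corner of the tray (left or right varies); leave it alone. Origin: centre of its underside.
- stone: Small loose grey stone, 28 mm high, 42 mm across, in the other back corner of the tray; leave it alone. Origin: centre of its underside.
There are look-alikes about, which are no part of the job. There is more than one size of the plinth; the one meant has the size given above.

How it is judged:
On the way, in this order (a step that is already met when the one before it is completed fails the run):
1. both tall dinosaurs stand released on the cork mat, the low one not yet moved (within 15 mm) (x of plateback in the frame of mat between -0.09 and 0.09 m and y of plateback in the frame of mat between -0.06 and 0.06 m and z of plateback in the frame of mat between -0.001 and 0.008 m and angle between each of plateback, biter's own z axis and vertical below 0.12 rad and x of biter in the frame of mat between -0.09 and 0.09 m and y of biter in the frame of mat between -0.06 and 0.06 m and z of biter in the frame of mat between -0.001 and 0.008 m and linear speed of each of plateback, biter below 0.03 m/s and angular speed of each of plateback, biter below 0.3 rad/s and contact force between each of plateback, biter and the arm below 0.2 N and contact force between each of plateback, biter and the fingers below 0.2 N and distance of crawler from where it was at the start of the episode below 0.015 m), for 0.2 s.
2. the low dinosaur stands released on the middle of the plinth (within 15 mm), along it, both tall ones still on the mat (horizontal distance between crawler and plinth_top below 0.015 m and z of crawler in the frame of plinth_top between -0.004 and 0.006 m and angle between each of crawler, plateback, biter's own z axis and vertical below 0.12 rad and angle between the y axis of crawler and the y axis of plinth, either way round below 0.25 rad and linear speed of crawler below 0.03 m/s and angular speed of crawler below 0.3 rad/s and contact force between crawler and the arm below 0.2 N and contact force between crawler and the fingers below 0.2 N and x of plateback in the frame of mat between -0.09 and 0.09 m and y of plateback in the frame of mat between -0.06 and 0.06 m and z of plateback in the frame of mat between -0.001 and 0.008 m and x of biter in the frame of mat between -0.09 and 0.09 m and y of biter in the frame of mat between -0.06 and 0.06 m and z of biter in the frame of mat between -0.001 and 0.008 m), for 0.2 s.
At the end, for the whole second after the job is handed in: Low one upright on the plinth, within 15 mm of its middle and 0.25 rad of its length; each tall one upright in the tray, within 15 mm of its start and 0.3 rad of the tray's y axis; tree and stone within 15 mm of theirs; all released, at rest (horizontal distance between crawler and plinth_top below 0.015 m and z of crawler in the frame of plinth_top between -0.004 and 0.006 m and angle between each of crawler, plateback, biter's own z axis and vertical below 0.12 rad and angle between the y axis of crawler and the y axis of plinth, either way round below 0.25 rad and distance of each of plateback, biter, tree, stone from where it was at the start of the episode below 0.015 m and angle between the y axis of each of plateback, biter and the y axis of tray, either way round below 0.3 rad and x of tray in the frame of plateback above 0.015 m and x of tray in the frame of biter above 0.015 m and linear speed of each of plateback, biter, crawler below 0.03 m/s and angular speed of each of plateback, biter, crawler below 0.3 rad/s and contact force between each of plateback, biter, crawler and the arm below 0.2 N and contact force between each of plateback, biter, crawler and the fingers below 0.2 N and angle between tree's own z axis and vertical below 0.15 rad); the robot touches nothing.
It fails at once if a dinosaur falls over (tilts by more than 0.7 rad) (angle between any of plateback, biter, crawler's own z axis and vertical above 0.7 rad).
It fails at once if the tree or the stone is shifted by more than 20 mm, or the tree knocked over (distance of any of tree, stone from where it was at the start of the episode above 0.02 m or angle between tree's own z axis and vertical above 0.7 rad).
It also fails if it takes over 128 s, if anything falls off the work surface, if the arm or the gripper's body presses on something with over 40 N, if the wrist force passes 120 N, or if a joint passes its speed limit or range.

## Robot

A 6-joint arm with a two-finger parallel gripper is mounted at the origin on the work surface. World frame = base frame: x ahead of the robot, y to its left, z up, the work surface at z = 0. Lengths are in m, angles in rad, forces in N, time in s.
With the tool pointing down it reaches from about 0.425 to 0.95 m from the base axis. Payload 3.5 kg.
Tool frame: the origin (TCP) lies on the centre line of the jaws, within the pads' length; the fingertips stand tip_extent ahead of it and the grasp point (between the pads) lies 2 mm behind it (tip_extent is the distance from the TCP to the fingertips, in m); z points along the fingers, y is the direction in which the jaws open and shut (so a half turn about z gives the same grasp; the last joint's range is limited). The gripper opens to 85 mm and grips with 20 to 120 N. Pads are 22 mm wide; open, the fingers measure 114 mm over their backs; the gripper's body (76 mm by 85 mm) begins 54 mm behind the grasp point. The pads swing forward as they close: fully open they stand 13 mm farther back than shut.
Start: joints at [-1.375, 0.286, 1.577, -0, 1.279, -0.15], TCP at [0.229, -0.635, 0.248] pointing down, gripper open.
Joint ranges: [-2.77, 2.77], [-0.9, 2.22], [0.21, 2.48], [-1.53, 4.67], [0.24, 2.81], [-2.84, 2.84]. Speed limits (rad/s): [2.79, 2.79, 3.14, 3.14, 3.14, 3.14].

## Interface

Orientations are given as a unit quaternion [x, y, z, w].
In Python, from plant import * gives the robot as it stands.
- The arm moves only by the shell command python3 -m crank 'ROWS' [FORCE]. ROWS is JSON, a list of rows, each a list of 7 numbers: the gripper's target within -1 to 1 (shut at 1, half-way at 0, fully open at -1), then the shift along the tool's x, y, z in cm, then the turn, a rotation vector about the tool's x, y, z in degrees. In form: [[fingers, tx, ty, tz, wx, wy, wz], ...]. A call has 1 to 5 rows; each row shifts and turns the commanded pose from where the row before left it, along the tool's axes as they then stand; what a row does not reach is not made up. A row lasts 1/10 s, in which the tool goes at most 50 mm and 8.59 degrees, less where a joint would pass 70% of its speed; a pose out of reach is approached as far as the arm can. A call is refused whole if a number of a shift passes 5 or a number of a turn 8.59, either way. A call with a gripper value outside its range is refused whole. The fingers move at their own pace and stop on an object; FORCE is the grip in N (left out, the last holds). Time passes only in rows, so rows that do not move let the fingers close. It gives the time, the measured TCP pose, the force and the opening at its end, in the units of the state.
- get_state(): the state, without advancing time (a new reading comes with each control period).
- read_camera(name): name is "scene" or "top" or "wrist"; returns a dict with "color" (384x512x3 uint8, red, green, blue), "vfov" (degrees; the focal length in pixels is half the picture's height over the tangent of half this angle, whatever the lens; pixels are square), "cx", "cy" (the principal point, pixels), "distortion" ([k1, k2, p1, p2, k3] as OpenCV has them; the pictures are not rectified), "cam_to_world" (4x4, takes a point from camera to world coordinates). Camera axes: x right, y up, looking along -z (the intrinsics and any distortion apply to the point x, -y, -z); pixel columns grow to the right and rows downward; lengths in m; the calibration is good to about 2 mm. A picture is of the moment at which its call begins. There is no depth.
- sign_off(): hands the job in, once; it reports no verdict.
Trained networks look in the newest picture that a camera, given by its name, has taken for a name from the list of things; names that differ only in an ending like _2 or _b are one class to them, and where a whole thing is asked for, a point or a joint stands for the part that bears it (a point fixed in the world has none). Each returns a list of dicts, best first, with "p" (0 to 1); they miss things now and then, are a little off and sometimes report something else, mostly with a low value. They report only what shows in the picture. A call takes as long as a camera call. They do not tell look-alikes from the thing itself.
- trace(thing, camera): "pixels" (384x512 bool, what is visible of it) and "location" ([column, row] in pixels, amid what is visible of it).
- place_of(thing, camera): "location" ([column, row] in pixels: a listed point, or the origin of a listed thing).
The state is a dict: "time": time; "qpos": joint angles; "dq": joint speeds; "joint_efforts": joint torques, N m; "eef_pos": TCP position; "tcp_rot": TCP orientation; "contact_force": force on the tool from outside, world axes, zero at the start; "wrist_torque": the same for the moment, N m; "opening": opening from 0.0 (shut) to 1.0 (fully open).
Only numpy, scipy, OpenCV 4.12 (cv2) and the standard library are available. Lean on these libraries where they do the work, as an engineer would, in place of code of your own. Each camera call takes 0.05 s, during which the arm holds its last target.

## Working session

There is one attempt and no reset: what is moved stays moved. The work goes in short steps, Python scripts to look and compute and a shell command to move; the robot and the scene stay as the last step left them, time stands still between calls to the robot, and variables do not carry over. Pictures are saved under pics/ and viewed, and the job is handed in when it is done.

```bash
ls; mkdir -p pics
python3 - <<'E'
from plant import *
import cv2
print(get_state())
for n in ["scene","top","wrist"]:
    r=read_camera(n); cv2.imwrite(f"pics/{n}0.png",r["color"][:,:,::-1])
    print(n,r["vfov"],r["cx"],r["cy"],r["distortion"],r["cam_to_world"])
E
```

```text
pics
{'time': 0.0, 'qpos': array([-1.37499706e+00,  2.87204336e-01,  1.57819566e+00,  1.13677875e-05,
        1.27861559e+00, -1.50032065e-01]), 'dq': array([ 4.29911516e-04, -5.71577350e-04, -3.79830891e-04, -3.66414382e-05,
        2.02914614e-03,  4.61695157e-04]), 'joint_efforts': array([-2.87002777e-04, -4.05978978e+01, -2.92627627e+01, -1.56793608e-04,
        5.81565168e-03,  4.47325590e-06]), 'eef_pos': array([ 0.22869707, -0.63440929,  0.24691126]), 'tcp_rot': array([ 9.85086859e-01,  1.72053519e-01, -2.22806956e-05, -1.21127308e-03]), 'contact_force': array([ 0.89628716, -0.1095459 ,  0.34939703]), 'wrist_torque': array([-0.04799494,  0.02661391, -0.00404547]), 'opening': 0.9994938001210097}
scene 45.54703046460377 260.6011456015838 189.67485374894235 [-0.05478294  0.          0.          0.          0.        ] [[-0.63058848 -0.44123529  0.63849008  1.17687071]
 [ 0.77573137 -0.33237873  0.53643753  0.59232851]
 [-0.02447464  0.83356811  0.55187425  0.6035481 ]
 [ 0.          0.          0.          1.        ]]
top 43.711142450825456 256.12309836471866 185.2612815791753 [-0.0318925  0.         0.         0.         0.       ] [[-0.02687761  0.98980109 -0.13989782  0.33329785]
 [-0.99959167 -0.02525394  0.01336874  0.03625931]
 [ 0.00969942  0.14020001  0.99007569  1.31662159]
 [ 0.          0.          0.          1.        ]]
wrist 63.10347926486281 255.56379531221236 189.89118810827532 [-0.02739129  0.          0.          0.          0.        ] [[ 0.33925999  0.89856822  0.27834837  0.29946022]
 [-0.94069021  0.32474015  0.09821282 -0.60948144]
 [-0.00213997 -0.29515926  0.95544567  0.37284379]
 [ 0.          0.          0.          1.        ]]
```

View pics/scene0.png

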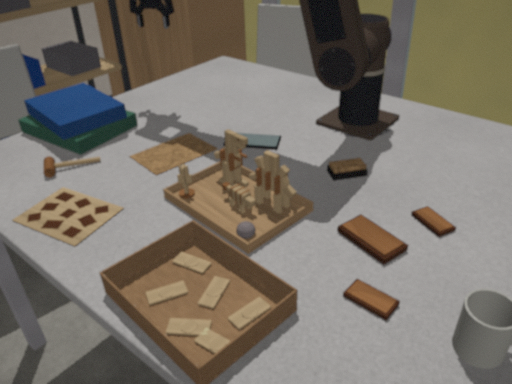

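View pics/top0.png

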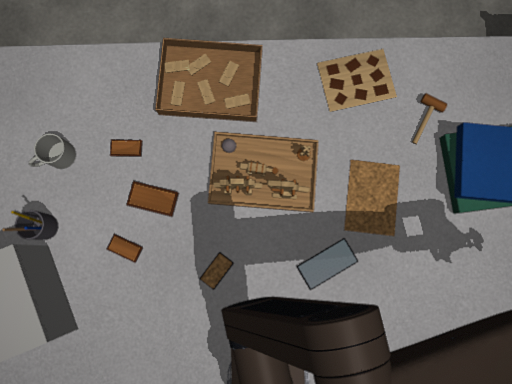

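View pics/wrist0.png

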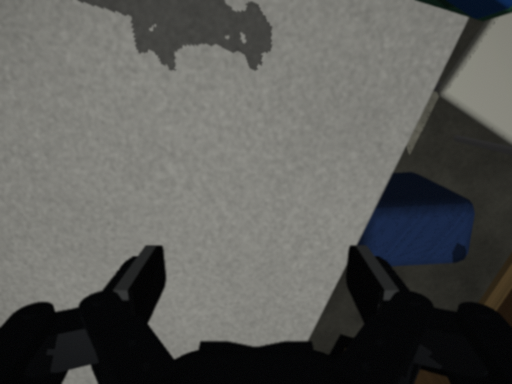

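The mat is at (372,197) in the top picture, the tray at (263,171), and the largest plinth-like block at (152,198). Two smaller look-alikes sit above and below that block.

```bash
cat > h.py <<'E'
from plant import *
import cv2, numpy as np
from scipy.spatial.transform import Rotation as R
def cam(n):
    r=read_camera(n); f=r["color"].shape[0]/2/np.tan(np.radians(r["vfov"])/2)
    r["K"]=np.array([[f,0,r["cx"]],[0,f,r["cy"]],[0,0,1]]); r["D"]=np.array(r["distortion"]); r["T"]=np.array(r["cam_to_world"]); return r
def ray(r,px):
    u=cv2.undistortPoints(np.array(px,float).reshape(-1,1,2),r["K"],r["D"]).reshape(-1,2)
    d=np.c_[u[:,0],-u[:,1],-np.ones(len(u))]@r["T"][:3,:3].T
    return r["T"][:3,3],d/np.linalg.norm(d,axis=1)[:,None]
def onz(r,px,z):
    o,d=ray(r,px); return o+d*((z-o[2])/d[:,2])[:,None]
def tri(r1,p1,r2,p2):
    o1,d1=ray(r1,p1);o2,d2=ray(r2,p2);d1=d1[0];d2=d2[0]
    t=np.linalg.lstsq(np.c_[d1,-d2],o2-o1,rcond=None)[0]
    a=o1+t[0]*d1;b=o2+t[1]*d2; return (a+b)/2,np.linalg.norm(a-b)
def proj(r,P):
    P=np.atleast_2d(P); c=(P-r["T"][:3,3])@r["T"][:3,:3]; c=c*[1,-1,-1]
    return cv2.projectPoints(c,np.zeros(3),np.zeros(3),r["K"],r["D"])[0].reshape(-1,2)
def save(r,name,pts=None,crop=None,s=1):
    im=r["color"][:,:,::-1].copy()
    if pts is not None:
        for p in pts: cv2.circle(im,(int(round(p[0])),int(round(p[1]))),2,(0,0,255),-1)
    if crop: im=im[crop[1]:crop[3],crop[0]:crop[2]]
    if s!=1: im=cv2.resize(im,None,fx=s,fy=s,interpolation=cv2.INTER_CUBIC)
    cv2.imwrite("pics/"+name,im)
E
python3 - <<'E'
from h import *
np.set_printoptions(precision=4,suppress=True)
rt=cam("top"); rs=cam("scene")
Z=dict(plateback=.006,biter=.006,crawler=.006,tray=0,mat=0,plinth=0,plinth_top=.02,tree=.006,stone=.006)
for k,z in Z.items():
    out=[]
    for n,r in(("top",rt),("scene",rs)):
        for d in place_of(k,n)[:4]: print(k,n,round(d["p"],2),np.round(d["location"],1),onz(r,d["location"],z)[0])
        if k in("mat","tray","plinth"):
          for d in trace(k,n)[:4]:
            c,_=cv2.findContours(d["pixels"].astype(np.uint8),0,2); c=max(c,key=cv2.contourArea)
            b=cv2.boxPoints(cv2.minAreaRect(c)); zz={"mat":.003,"tray":.025,"plinth":.02}[k]
            print("  tr",round(d["p"],2),d["pixels"].sum(),onz(r,b,zz)[:,:2].round(3).tolist())
save(rt,"t1.png",crop=(100,110,420,290),s=2.5); save(rs,"s1.png",crop=(120,110,320,250),s=4)
E
```

```text
plateback top 0.66 [237.7 189.9] [0.5069 0.0698 0.006 ]
plateback scene 0.58 [271.4 204. ] [0.5163 0.068  0.006 ]
biter top 0.59 [289.  192.9] [ 0.4949 -0.0716  0.006 ]
biter scene 0.79 [230.5 184.2] [ 0.5108 -0.0619  0.006 ]
crawler top 0.54 [257.  170.8] [0.559 0.015 0.006]
crawler scene 0.9 [241.9 206.9] [0.5652 0.0221 0.006 ]
tray top 0.61 [262.  171.2] [0.5585 0.001  0.    ]
  tr 0.57 5975 [[0.469, 0.152], [0.67, 0.133], [0.638, -0.161], [0.438, -0.135]]
  tr 0.24 3555 [[0.385, -0.212], [0.584, -0.244], [0.565, -0.384], [0.367, -0.349]]
tray scene 0.88 [237.2 202.7] [ 0.5531 -0.0031  0.    ]
  tr 0.56 5520 [[0.727, -0.088], [0.483, -0.273], [0.466, 0.153], [0.677, 0.236]]
mat top 0.67 [371.6 197. ] [ 0.4782 -0.3016  0.    ]
  tr 0.98 3545 [[0.384, -0.219], [0.585, -0.248], [0.569, -0.388], [0.368, -0.355]]
mat scene 0.58 [174.  152.2] [ 0.4772 -0.3039  0.    ]
  tr 0.84 1786 [[0.561, -0.388], [0.305, -0.347], [0.408, -0.207], [0.631, -0.257]]
plinth top 0.87 [152.  198.2] [0.4906 0.3074 0.    ]
plinth top 0.76 [124.3 246.5] [0.3598 0.3827 0.    ]
plinth top 0.58 [125.3 143.1] [0
[... 694 characters left out ...]
 [0.6263 0.3849 0.02  ]
plinth_top top 0.88 [125.2 249.5] [0.3513 0.3749 0.02  ]
plinth_top top 0.73 [150.2 195.8] [0.4949 0.3082 0.02  ]
plinth_top scene 0.97 [373.1 297.7] [0.6446 0.3875 0.02  ]
plinth_top scene 0.86 [432.3 221.3] [0.3793 0.3853 0.02  ]
plinth_top scene 0.83 [374.  235.6] [0.4943 0.3107 0.02  ]
plinth_top scene 0.2 [233.6 181.6] [ 0.5134 -0.0483  0.02  ]
tree top 0.7 [302.3 154.1] [ 0.6031 -0.1128  0.006 ]
tree scene 0.56 [186.7 196.7] [ 0.6124 -0.1076  0.006 ]
tree scene 0.15 [232.8 179.9] [ 0.4929 -0.0705  0.006 ]
stone top 0.69 [232.5 143.2] [0.6391 0.0815 0.006 ]
stone scene 0.72 [245.3 232. ] [0.6285 0.0867 0.006 ]
stone scene 0.59 [370.9 244.2] [0.5059 0.3117 0.006 ]
```

View pics/t1.png

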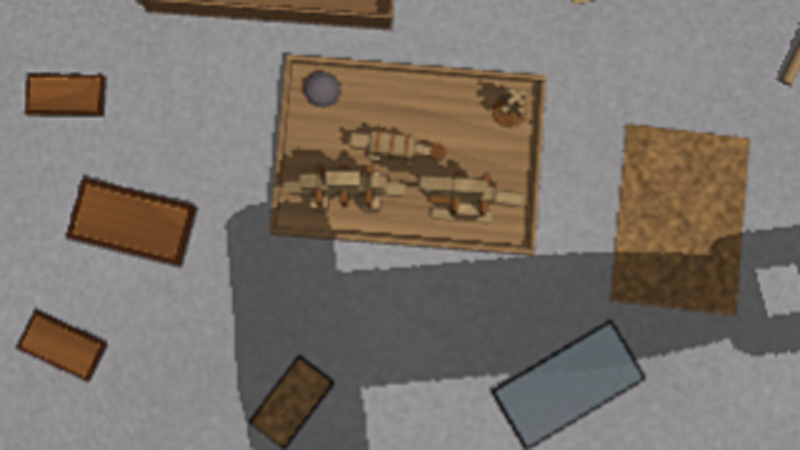

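View pics/s1.png

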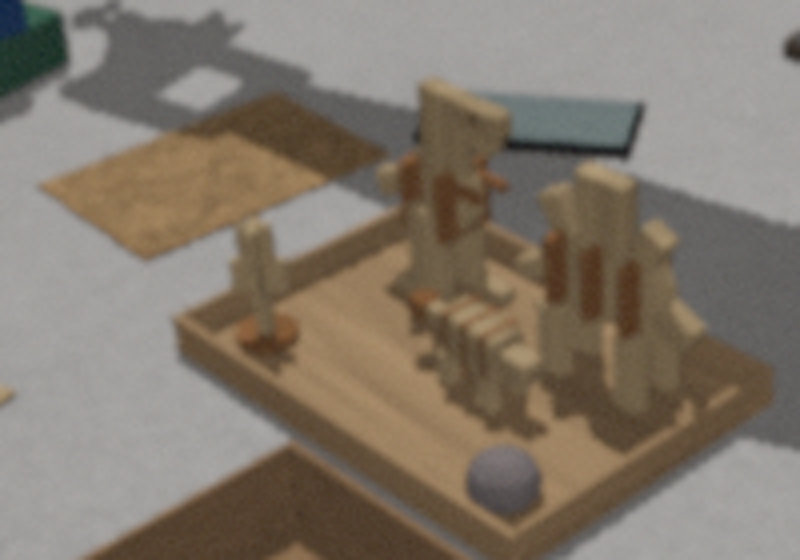

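```bash
python3 -c "
import plant; print([n for n in dir(plant) if n[0]!='_']); print(getattr(plant,'tip_extent',None))"; 
python3 -m crank '[[-1,0,0,-3,0,0,-8],[-1,0,0,-3,0,0,-8],[-1,0,0,-3,0,0,-8],[-1,0,0,-3,0,0,-8],[-1,0,0,0,0,0,-8]]'; python3 -m crank '[[-1,0,0,0,0,0,-8],[-1,0,0,0,0,0,-8],[-1,0,0,0,0,0,-8],[-1,0,0,0,0,0,0]]'
```

```text
['Unreachable', 'get_state', 'place_of', 'read_camera', 'sign_off', 'tip_extent', 'trace']
0.017
time: 1.95
eef_pos: [0.2292, -0.6365, 0.3754]
tcp_rot: [0.865, 0.501, -0.002, 0.005]
contact_force: [-0.2, 0.0, 0.3]
opening: 1.001
time: 2.35
eef_pos: [0.2288, -0.635, 0.3683]
tcp_rot: [0.744, 0.668, 0.0, -0.0]
contact_force: [-0.1, -0.3, -0.1]
opening: 0.999
```

```bash
cat >> h.py <<'E'
def plan(x,y,z,yaw=None):
    """yaw: world angle of tool y axis (target), = object yaw. prints tool-frame deltas"""
    s=get_state(); M=R.from_quat(s["tcp_rot"]).as_matrix()
    d=M.T@(np.array([x,y,z])-s["eef_pos"])*100
    cy=np.arctan2(M[1,1],M[0,1])
    # turn: first undo tilt + yaw
    out=f"cur {s['eef_pos'].round(4)} yaw {cy:.3f} q6 {s['qpos'][5]:.2f} open {s['opening']:.3f} | shift cm now-axes {d.round(2)}"
    if yaw is not None:
        Mt=np.c_[[-np.sin(yaw),np.cos(yaw),0],[np.cos(yaw),np.sin(yaw),0],[0,0,-1]]
        w=np.degrees(R.from_matrix(M.T@Mt).as_rotvec())
        d2=Mt.T@(np.array([x,y,z])-s["eef_pos"])*100
        out+=f" turn deg {w.round(2)} | shift after turn {d2.round(2)}"
    print(out)
E
python3 -c "
from h import *
plan(.5,-.1,.36,-.1)"
```

```text
cur [ 0.2288 -0.635   0.3683] yaw -0.108 q6 -1.27 open 0.999 | shift cm now-axes [56.11 21.18  0.83] turn deg [-0.   -0.   -0.47] | shift after turn [55.94 21.64  0.83]
```

```bash
python3 -m crank '[[-1,4.6,1.7,0,0,0,0],[-1,4.6,1.7,0,0,0,0],[-1,4.6,1.7,0,0,0,0],[-1,4.6,1.7,0,0,0,0],[-1,4.6,1.7,0,0,0,0]]' >/dev/null; python3 -m crank '[[-1,4.6,1.7,0,0,0,0],[-1,4.6,1.7,0,0,0,0],[-1,4.6,1.7,0,0,0,0],[-1,4.6,1.7,0,0,0,0],[-1,4.6,1.7,0,0,0,0]]'; python3 -m crank '[[-1,4.6,1.7,0,0,0,0],[-1,4.6,1.7,0,0,0,0],[-1,0,0,0,0,0,0],[-1,0,0,0,0,0,0],[-1,0,0,0,0,0,0]]'
cat > look.py <<'E'
from h import *
import sys
np.set_printoptions(precision=4,suppress=True)
tag=sys.argv[1]; names=sys.argv[2].split(",")
rw=cam("wrist")
Z=dict(plateback=.006,biter=.006,crawler=.006,tray=0,mat=0,plinth=0,plinth_top=.02,tree=.006,stone=.006)
for k in names:
    for d in place_of(k,"wrist")[:4]: print(k,round(d["p"],2),np.round(d["location"],1),onz(rw,d["location"],Z[k])[0][:2])
    if k in("mat","tray","plinth"):
      for d in trace(k,"wrist")[:3]:
        c,_=cv2.findContours(d["pixels"].astype(np.uint8),0,2); c=max(c,key=cv2.contourArea)
        zz={"mat":.003,"tray":.025,"plinth":.02}[k]
        P=onz(rw,c.reshape(-1,2),zz)[:,:2]*1000
        q=cv2.minAreaRect(P.astype(np.float32)); print("  tr",round(d["p"],2),"c",np.round(q[0],1),"size",np.round(q[1],1),"ang",round(q[2],1))
save(rw,tag+".png",s=1.5)
E
python3 look.py w1 plateback,biter,crawler,tray,mat,plinth,tree,stone; python3 -c "
from h import *
plan(.5,-.1,.36,-.1)"
```

```text
time: 3.35
eef_pos: [0.4478, -0.1941, 0.3688]
tcp_rot: [0.746, 0.666, 0.0, 0.001]
contact_force: [1.5, -0.5, -0.2]
opening: 1.001
time: 3.85
eef_pos: [0.4909, -0.1088, 0.3683]
tcp_rot: [0.745, 0.667, -0.0, 0.0]
contact_force: [-0.1, -0.4, -0.4]
opening: 1.004
plateback 0.62 [258.5  20.2] [0.5138 0.0639]
biter 0.86 [257.2 111.8] [ 0.4984 -0.0612]
crawler 0.67 [294.7  53.3] [0.5612 0.015 ]
tray 0.79 [289.9  67.4] [ 0.5535 -0.003 ]
tray 0.34 [293.3  52.8] [0.56   0.0165]
  tr 0.69 c [552.8 -34.2] size [228.9 202.5] ang 83.9
  tr 0.15 c [513.5  46.3] size [79.7 47.9] ang 87.4
mat 0.95 [259.8 252.2] [ 0.4769 -0.3015]
  tr 0.76 c [ 478.8 -303.2] size [140.3 200.4] ang 81.2
plinth 0.33 [325.3 140.9] [ 0.6006 -0.1177]
plinth 0.25 [262.3 252.2] [ 0.4813 -0.302 ]
tree 0.69 [291.2  68.7] [ 0.5546 -0.0054]
tree 0.68 [325.4 142.1] [ 0.5994 -0.1186]
cur [ 0.4911 -0.1083  0.3683] yaw -0.108 q6 -0.31 open 1.001 | shift cm now-axes [0.93 0.8  0.83] turn deg [-0.   -0.   -0.48] | shift after turn [0.92 0.8  0.83]
```

View pics/w1.png

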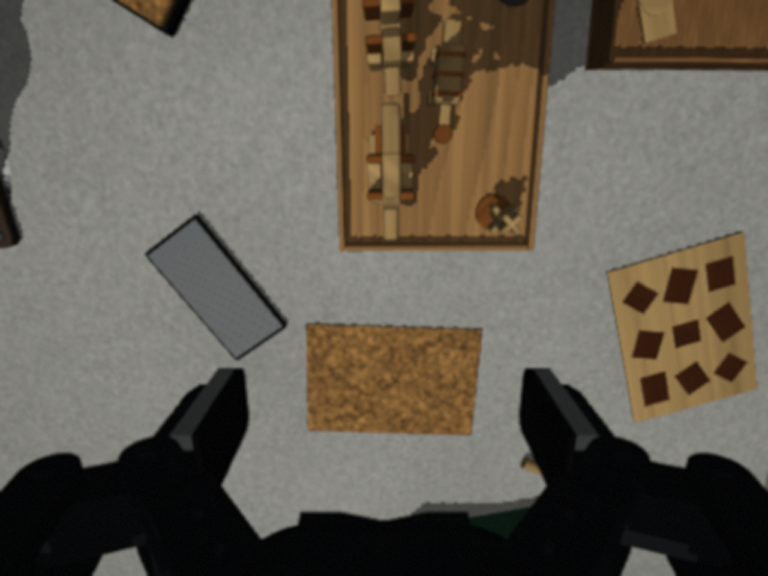

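The mat is at (390,378) in the picture and the full rectangle fits at 200x140 mm. The biter is at (390,150) and the plateback is cut off at the top. I'll shift towards +y for a second view.

```bash
python3 -m crank '[[-1,5,0.3,0,0,0,0],[-1,5,0.3,0,0,0,0],[-1,5,0.3,0,0,0,0],[-1,0,0,0,0,0,0],[-1,0,0,0,0,0,0]]'
python3 look.py w2 plateback,biter,crawler,tray,tree,stone
```

```text
time: 4.95
eef_pos: [0.5162, 0.0408, 0.3682]
tcp_rot: [0.743, 0.669, -0.0, 0.0]
contact_force: [0.2, -0.5, -0.7]
opening: 1.001
plateback 0.27 [254.2 323.1] [ 0.4778 -0.2971]
biter 0.97 [250.3 204.8] [ 0.4966 -0.0596]
crawler 0.76 [283.6 156.4] [0.5579 0.0158]
tray 0.93 [282.8 172.3] [ 0.5549 -0.0115]
  tr 0.83 c [556.5  -2.9] size [287.3 200.6] ang 83.9
tree 0.69 [314.2 231.4] [ 0.5997 -0.119 ]
stone 0.65 [326.6 104.3] [0.6288 0.0887]
```

View pics/w2.png

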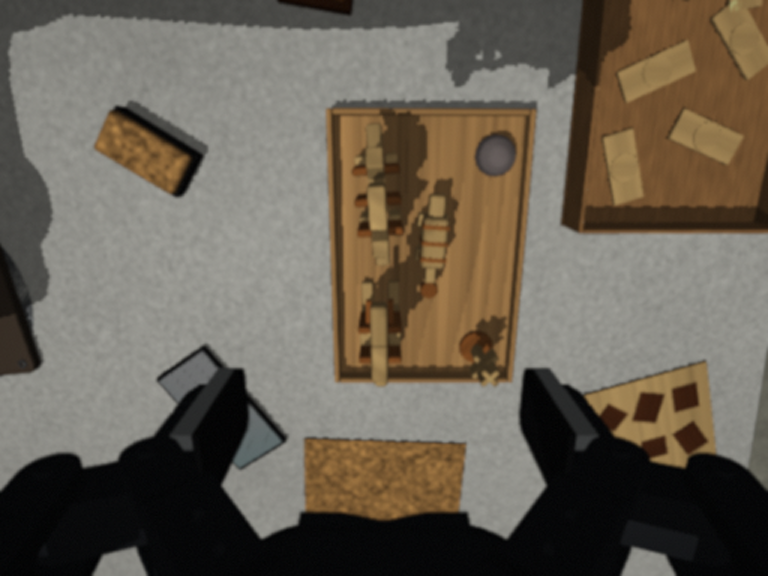

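```bash
cat > ov.py <<'E'
from h import *
import sys,json
# args: tag cam crop scale items [[x,y,z0,yaw,kind],...]
G=dict(p=(-7,7,-17,17,130),b=(-7,7,-13,21,140),c=(-12,12,-25,25,45),f=(-20,20,-65,65,0))
def ov(tag,camn,items,crop,s):
    r=cam(camn); im=r["color"][:,:,::-1].copy(); x0,y0,x1,y1=crop
    im=cv2.resize(im[y0:y1,x0:x1],None,fx=s,fy=s,interpolation=cv2.INTER_CUBIC)
    for x,y,z0,yaw,k in items:
        a,b,c,d,h=[v/1000 for v in G[k]]
        P=np.array([[a,c],[b,c],[b,d],[a,d]])
        Rm=np.array([[np.cos(yaw),-np.sin(yaw)],[np.sin(yaw),np.cos(yaw)]])
        W=np.c_[P@Rm.T+[x,y],np.full(4,z0+h)]
        p=(proj(r,W)-[x0,y0]+.5)*s-.5
        cv2.polylines(im,[p.round().astype(int)],True,(0,0,255),1)
        o=(proj(r,[[x,y,z0]])[0]-[x0,y0]+.5)*s-.5
        cv2.circle(im,tuple(o.round().astype(int)),2,(255,0,0),-1)
    cv2.imwrite("pics/"+tag+".png",im)
a=sys.argv; ov(a[1],a[2],json.loads(a[3]),json.loads(a[4]),float(a[5]))
E
I='[[0.4975,-0.0605,0.006,-0.106,"b"],[0.512,0.067,0.006,-0.106,"p"],[0.559,0.016,0.006,-0.106,"c"]]'
python3 ov.py o1 wrist "$I" '[210,60,370,270]' 2.8
python3 ov.py o2 scene "$I" '[160,120,320,250]' 5
```

```text
(no output)
```

View pics/o1.png

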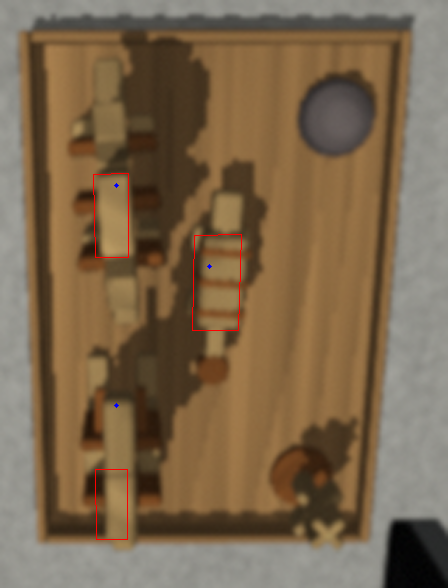

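View pics/o2.png

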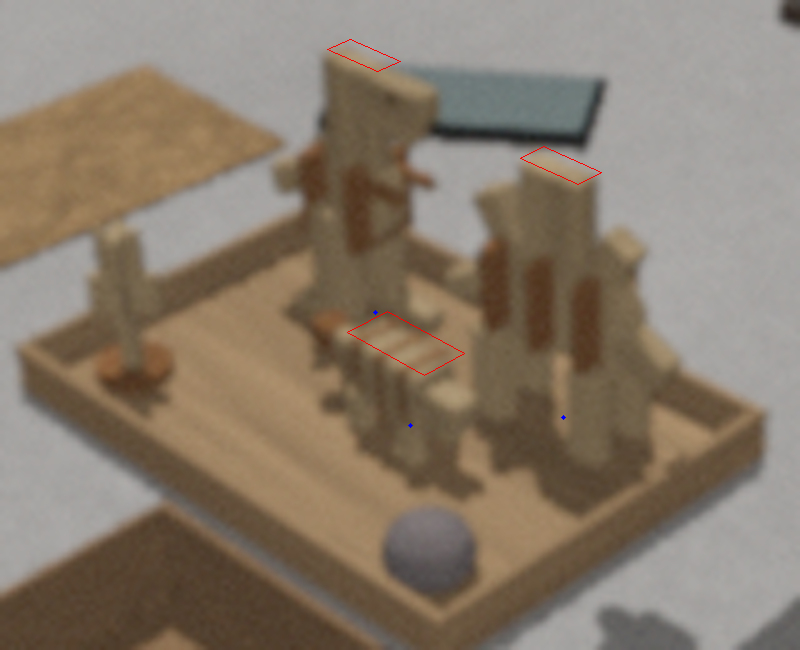

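The boxes match in both views. The plateback plate is on target, the biter's neck is about 3.5 mm farther in x, and the crawler about 2 mm. Next I grip the biter.

```bash
python3 -c "
from h import *
plan(.5014,-.058,.2,-.106)"
```

```text
cur [0.5162 0.0391 0.3684] yaw -0.109 q6 -0.01 open 0.994 | shift cm now-axes [-9.81 -0.42 16.84] turn deg [ 0.    0.   -0.18] | shift after turn [-9.81 -0.44 16.84]
```

```bash
python3 -m crank '[[-1,-4.9,-0.2,0,0,0,0],[-1,-4.9,-0.2,0,0,0,0],[-1,0,0,4.5,0,0,0],[-1,0,0,4.5,0,0,0],[-1,0,0,4,0,0,0]]'; python3 -m crank '[[-1,0,0,2,0,0,0],[-1,0,0,0,0,0,0],[-1,0,0,0,0,0,0]]'
python3 -c "
from h import *
plan(.5014,-.058,.124,-.106)
save(cam('wrist'),'w3.png',s=1.5)"
python3 ov.py o3 wrist '[[0.501,-0.062,0.006,-0.106,"b"]]' '[120,0,400,384]' 2
```

```text
time: 5.95
eef_pos: [0.5012, -0.0581, 0.2367]
tcp_rot: [0.745, 0.667, 0.0, 0.0]
contact_force: [-0.1, -0.6, -1.0]
opening: 0.999
time: 6.25
eef_pos: [0.502, -0.0576, 0.219]
tcp_rot: [0.744, 0.668, 0.0, 0.0]
contact_force: [-0.1, 0.2, 0.6]
opening: 0.999
cur [ 0.502  -0.0576  0.219 ] yaw -0.108 q6 -0.21 open 0.999 | shift cm now-axes [-0.05 -0.06  9.5 ] turn deg [ 0.03  0.   -0.13] | shift after turn [-0.05 -0.05  9.5 ]
```

View pics/o3.png

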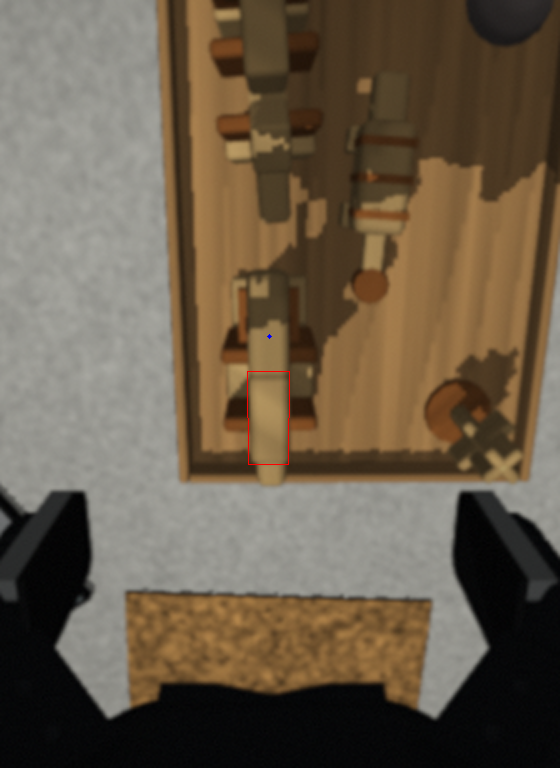

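Run:
```python
from h import *
r=cam("wrist"); 
for y,z in((-13,140),(-13,92),(-50,70),(-57,70),(21,140),(57,120)):
    c,s=np.cos(-.106),np.sin(-.106); print(y,z,proj(r,[[.501-s*y/1000,-.062+c*y/1000,.006+z/1000]])[0].round(1))
im=r["color"][120:250,220:300,::-1]
cv2.imwrite("pics/z1.png",cv2.resize(cv2.convertScaleAbs(im,alpha=1.5),None,fx=4.5,fy=4.5))
```

```text
-13 140 [253.4 231.5]
-13 92 [253.5 207.5]
-50 70 [253.7 235.9]
-57 70 [253.8 242.6]
21 140 [253.2 184.8]
57 120 [253.1 127.1]
```

View pics/z1.png

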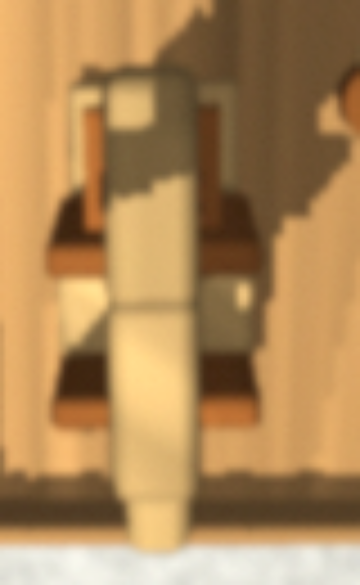

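The neck's rear edge is at row 230 (231.5 predicted), and the narrow tail below it ends at row 242. The pose holds, so I descend and close.

```bash
python3 -m crank '[[-1,0,-0.05,3,0,0,0],[-1,0,0,3,0,0,0],[-1,0,0,2,0,0,0],[-1,0,0,1.5,0,0,0],[-1,0,0,0,0,0,0]]'; python3 -m crank '[[-1,0,0,0,0,0,0],[-1,0,0,0,0,0,0]]'
python3 -c "
from h import *
plan(.5014,-.058,.124,-.106)"
python3 -m crank '[[0.3,0,0,0,0,0,0],[0.6,0,0,0,0,0,0],[1,0,0,0,0,0,0],[1,0,0,0,0,0,0],[1,0,0,0,0,0,0]]' 40;python3 -m crank '[[1,0,0,0,0,0,0],[1,0,0,0,0,0,0],[1,0,0,0,0,0,0]]'
python3 -c "
from h import *
plan(.5014,-.058,.124,-.106)
save(cam('scene'),'s3.png',crop=(120,60,340,250),s=3)"
```

```text
time: 6.9
eef_pos: [0.5005, -0.057, 0.1225]
tcp_rot: [0.744, 0.668, -0.001, -0.001]
contact_force: [-0.5, 0.0, -0.1]
opening: 1.001
time: 7.1
eef_pos: [0.5025, -0.0577, 0.1253]
tcp_rot: [0.744, 0.668, 0.001, 0.002]
contact_force: [0.6, -0.4, 0.4]
opening: 1.003
cur [ 0.5025 -0.0577  0.1253] yaw -0.108 q6 -0.21 open 1.003 | shift cm now-axes [-0.05 -0.1   0.13] turn deg [ 0.2   0.04 -0.11] | shift after turn [-0.05 -0.1   0.13]
time: 7.6
eef_pos: [0.5011, -0.0573, 0.1234]
tcp_rot: [0.744, 0.668, -0.0, 0.0]
contact_force: [-4.0, 2.0, 0.7]
opening: 0.162
time: 7.9
eef_pos: [0.5012, -0.0573, 0.1234]
tcp_rot: [0.744, 0.668, -0.0, -0.0]
contact_force: [-0.4, 0.1, 1.5]
opening: 0.154
cur [ 0.5012 -0.0573  0.1234] yaw -0.108 q6 -0.21 open 0.154 | shift cm now-axes [-0.07  0.03 -0.06] turn deg [-0.01  0.   -0.11] | shift after turn [-0.07  0.03 -0.06]
```

View pics/s3.png

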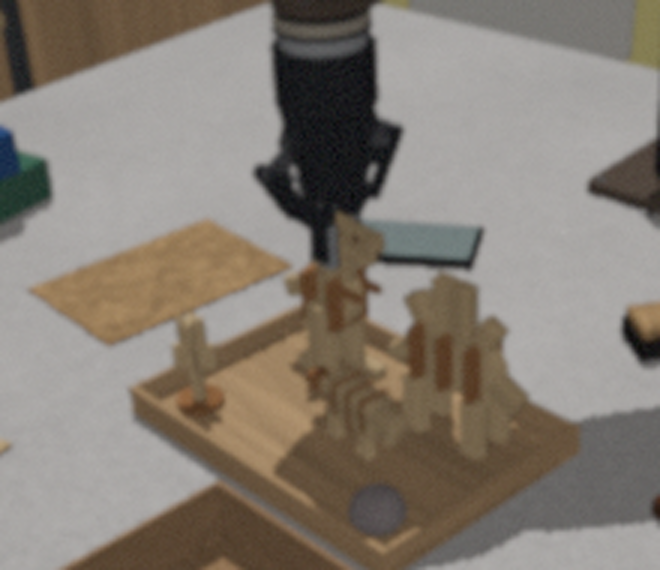

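```bash
python3 -m crank '[[1,0,0,-1,0,0,0],[1,0,0,-2.5,0,0,0],[1,0,0,-3.5,0,0,0],[1,0,0,-2.5,0,0,0],[1,0,0,0,0,0,0]]'; 
python3 -c "
from h import *
plan(.530,-.307,.2,-.108)
save(cam('scene'),'s4.png',crop=(120,60,340,250),s=3)"
```

```text
time: 8.45
eef_pos: [0.5036, -0.058, 0.2234]
tcp_rot: [0.744, 0.668, 0.002, 0.004]
contact_force: [-0.1, 0.8, -0.9]
opening: 0.158
cur [ 0.5036 -0.058   0.2234] yaw -0.108 q6 -0.21 open 0.158 | shift cm now-axes [-24.47   5.28   2.44] turn deg [0.54 0.11 0.  ] | shift after turn [-24.47   5.31   2.34]
```

View pics/s4.png

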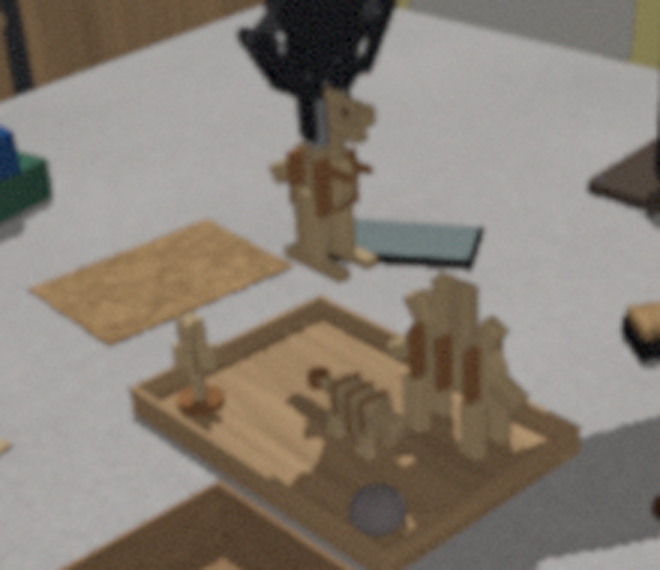

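The biter hangs upright at (330,180) in the picture, clear of the tray. Next it goes to the mat.

```bash
python3 -m crank '[[1,-2,0.5,0,0,0,0],[1,-3.5,0.8,0,0,0,0],[1,-4,0.9,0,0,0,0],[1,-4,0.9,0,0,0,0],[1,-4,0.9,0,0,0,0]]' >/dev/null;  python3 -m crank '[[1,-3.5,0.7,0,0,0,0],[1,-2.3,0.5,0,0,0,0],[1,-1.2,0.1,0,0,0,0],[1,0,0,0,0,0,0],[1,0,0,0,0,0,0]]'; 
python3 -c "
from h import *
plan(.530,-.307,.1214,-.108)"
```

```text
time: 9.5
eef_pos: [0.5269, -0.3054, 0.2171]
tcp_rot: [0.744, 0.668, 0.0, -0.001]
contact_force: [1.1, -0.5, -2.0]
opening: 0.159
cur [ 0.5269 -0.3054  0.2171] yaw -0.108 q6 -0.58 open 0.159 | shift cm now-axes [-0.15  0.34  9.57] turn deg [-0.11 -0.11  0.01] | shift after turn [-0.13  0.32  9.57]
```

```bash
python3 -m crank '[[1,-0.1,0.3,2.5,0,0,0],[1,0,0,3,0,0,0],[1,0,0,2,0,0,0],[1,0,0,0.8,0,0,0],[1,0,0,0,0,0,0]]';python3 -m crank '[[1,0,0,0,0,0,0],[1,0,0,0,0,0,0]]'
python3 -c "
from h import *
plan(.530,-.307,.1214,-.108)
save(cam('scene'),'s5.png',crop=(120,60,340,250),s=3)"
```

```text
time: 10.0
eef_pos: [0.5297, -0.3061, 0.1339]
tcp_rot: [0.744, 0.668, -0.0, -0.002]
contact_force: [0.1, -0.1, -1.3]
opening: 0.16
time: 10.2
eef_pos: [0.5313, -0.3083, 0.1373]
tcp_rot: [0.744, 0.668, 0.0, 0.002]
contact_force: [-1.2, -0.3, -1.3]
opening: 0.157
cur [ 0.5313 -0.3083  0.1373] yaw -0.108 q6 -0.58 open 0.157 | shift cm now-axes [ 0.12 -0.14  1.59] turn deg [0.16 0.1  0.02] | shift after turn [ 0.11 -0.14  1.59]
```

View pics/s5.png

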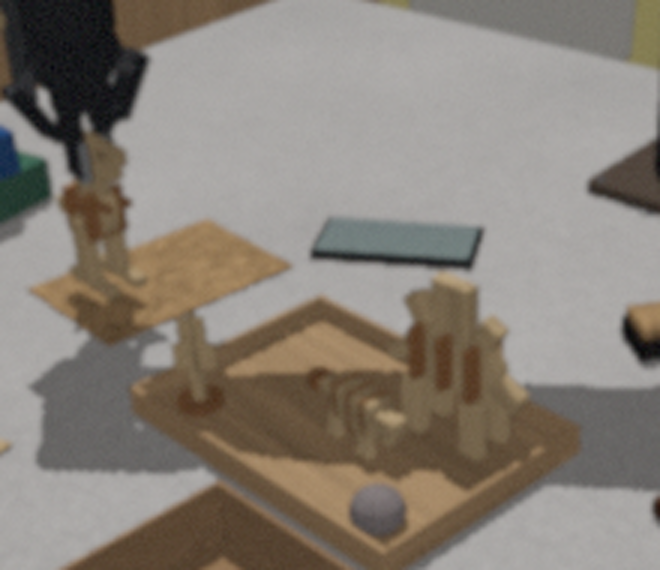

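```bash
python3 -m crank '[[1,0,0,0.8,0,0,0],[1,0,0,0.4,0,0,0],[1,0,0,0,0,0,0],[1,0,0,0,0,0,0],[1,0,0,0,0,0,0]]'
python3 -c "
from h import *
plan(.530,-.307,.1204,-.108)"
```

```text
time: 10.75
eef_pos: [0.5304, -0.308, 0.1234]
tcp_rot: [0.744, 0.668, 0.0, 0.0]
contact_force: [-0.2, 0.0, -0.8]
opening: 0.157
cur [ 0.5304 -0.308   0.1234] yaw -0.108 q6 -0.58 open 0.157 | shift cm now-axes [ 0.09 -0.05  0.3 ] turn deg [ 0.  0. -0.] | shift after turn [ 0.09 -0.05  0.3 ]
```

```bash
python3 -m crank '[[1,0,0,0.15,0,0,0],[1,0,0,0.1,0,0,0],[1,0,0,0,0,0,0],[1,0,0,0,0,0,0]]'
python3 -m crank '[[1,0,0,0.1,0,0,0],[1,0,0,0,0,0,0],[1,0,0,0,0,0,0]]'
```

```text
time: 11.15
eef_pos: [0.5303, -0.3079, 0.1208]
tcp_rot: [0.744, 0.668, 0.0, -0.0]
contact_force: [-0.1, -0.4, -1.5]
opening: 0.158
time: 11.45
eef_pos: [0.5306, -0.308, 0.1204]
tcp_rot: [0.744, 0.668, 0.0, 0.0]
contact_force: [-0.4, 0.8, 1.7]
opening: 0.162
```

Contact force is rising (+1.7 N), so it is standing on the mat. I'll release and withdraw.

```bash
python3 -m crank '[[0.5,0,0,0,0,0,0],[0.2,0,0,0,0,0,0],[0,0,0,0,0,0,0],[0,0,0,0,0,0,0],[0,0,0,0,0,0,0]]'
python3 -m crank '[[0,0,0,-2.5,0,0,0],[0,0,0,-4,0,0,0],[0,0,0,-4.5,0,0,0],[-0.5,0,0,-4,0,0,0],[-1,0,0,0,0,0,0]]'
python3 -c "
from h import *
plan(.512,.067,.28,-.108)
save(cam('scene'),'s6.png',crop=(120,60,340,250),s=3)"
```

```text
time: 11.95
eef_pos: [0.5303, -0.3079, 0.1197]
tcp_rot: [0.744, 0.668, -0.0, -0.0]
contact_force: [0.2, 0.8, -0.9]
opening: 0.499
time: 12.45
eef_pos: [0.5329, -0.3099, 0.2786]
tcp_rot: [0.744, 0.668, 0.001, 0.007]
contact_force: [0.6, -0.6, 0.7]
opening: 0.821
cur [ 0.5329 -0.3099  0.2786] yaw -0.108 q6 -0.58 open 0.821 | shift cm now-axes [37.25 -6.14 -0.52] turn deg [0.7  0.46 0.01] | shift after turn [37.25 -6.15 -0.14]
```

View pics/s6.png

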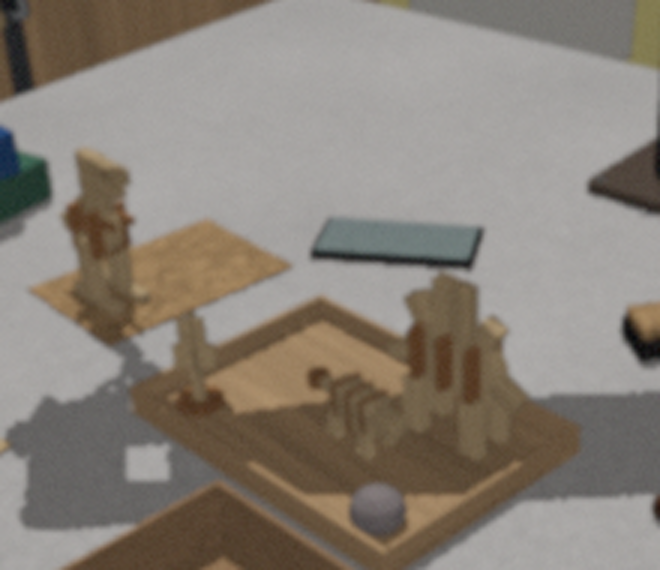

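The biter stands free on the mat at (100,240). The plateback is next.

```bash
python3 -m crank '[[-1,4.6,-0.7,0,0,0,0],[-1,4.6,-0.7,0,0,0,0],[-1,4.6,-0.7,0,0,0,0],[-1,4.6,-0.7,0,0,0,0],[-1,4.6,-0.7,0,0,0,0]]' >/dev/null;  python3 -m crank '[[-1,4.6,-0.7,0,0,0,0],[-1,4.6,-0.7,0,0,0,0],[-1,4.6,-0.7,3,0,0,0],[-1,0.3,-0.3,3,0,0,0],[-1,0,0,0,0,0,0]]';python3 -m crank '[[-1,0,0,0,0,0,0],[-1,0,0,0,0,0,0]]'
python3 -c "
from h import *
plan(.512,.067,.119,-.108)"
python3 ov.py o4 wrist '[[0.512,0.067,0.006,-0.106,"p"]]' '[120,0,400,384]' 2
```

```text
time: 13.5
eef_pos: [0.5076, 0.0645, 0.2063]
tcp_rot: [0.743, 0.669, -0.004, -0.004]
contact_force: [-0.5, -0.1, -0.6]
opening: 1.0
time: 13.7
eef_pos: [0.5127, 0.0619, 0.2139]
tcp_rot: [0.745, 0.667, 0.001, 0.001]
contact_force: [0.1, -0.0, 0.2]
opening: 1.0
cur [0.5127 0.0619 0.2139] yaw -0.109 q6 0.03 open 1.000 | shift cm now-axes [ 0.5  -0.15  9.49] turn deg [ 0.1   0.   -0.07] | shift after turn [ 0.5  -0.13  9.49]
```

View pics/o4.png

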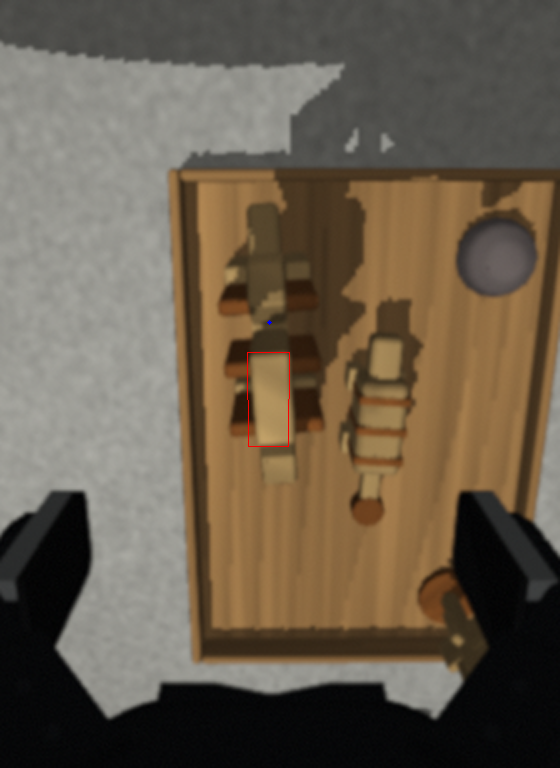

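The plateback is turned about +0.06 rad from the tray axis and sits about 1 mm farther in x, so I turn the tool with it.

```bash
python3 -m crank '[[-1,0,0,0,0,0,-3.4],[-1,0,0,0,0,0,0]]'; python3 -c "
from h import *
plan(.513,.067,.119,-.048)"
```

```text
time: 13.95
eef_pos: [0.5128, 0.0619, 0.2143]
tcp_rot: [0.725, 0.689, 0.001, 0.001]
contact_force: [-0.5, 0.6, -0.3]
opening: 0.998
cur [0.5128 0.0619 0.2143] yaw -0.050 q6 -0.03 open 0.998 | shift cm now-axes [ 0.51 -0.04  9.53] turn deg [ 0.16  0.   -0.13] | shift after turn [ 0.51 -0.01  9.53]
```

```bash
python3 -m crank '[[-1,0.5,0,3,0,0,0],[-1,0,0,3,0,0,0],[-1,0,0,2,0,0,0],[-1,0,0,1.4,0,0,0],[-1,0,0,0,0,0,0]]'; python3 -m crank '[[-1,0,0,0,0,0,0],[-1,0,0,0,0,0,0],[-1,0,0,0,0,0,0]]'
python3 -c "
from h import *
plan(.513,.067,.119,-.048)"
```

```text
time: 14.45
eef_pos: [0.5112, 0.0674, 0.1172]
tcp_rot: [0.725, 0.689, -0.001, -0.001]
contact_force: [-0.3, -0.4, -0.0]
opening: 1.0
time: 14.75
eef_pos: [0.5131, 0.0677, 0.1202]
tcp_rot: [0.724, 0.69, 0.001, 0.001]
contact_force: [-0.6, -0.7, -1.0]
opening: 0.998
cur [0.5131 0.0677 0.1202] yaw -0.049 q6 -0.02 open 0.998 | shift cm now-axes [-0.07 -0.01  0.12] turn deg [ 0.16  0.   -0.05] | shift after turn [-0.07 -0.01  0.12]
```

```bash
python3 -m crank '[[0.3,0,0,0,0,0,0],[0.6,0,0,0,0,0,0],[1,0,0,0,0,0,0],[1,0,0,0,0,0,0],[1,0,0,0,0,0,0]]' 40;python3 -m crank '[[1,0,0,0,0,0,0],[1,0,0,0,0,0,0],[1,0,0,0,0,0,0]]'
python3 -c "
from h import *
plan(.513,.067,.119,-.048)"
python3 -m crank '[[1,0,0,-1,0,0,0],[1,0,0,-2.5,0,0,0],[1,0,0,-3.5,0,0,0],[1,0,0,-2.5,0,0,0],[1,0,0,0,0,0,0]]'
python3 -c "
from h import *
plan(.427,-.294,.2,-.108)
save(cam('scene'),'s7.png',crop=(120,60,340,250),s=3)"
```

```text
time: 15.25
eef_pos: [0.5121, 0.0678, 0.1187]
tcp_rot: [0.724, 0.69, -0.0, 0.0]
contact_force: [-6.7, 1.6, -0.0]
opening: 0.16
time: 15.55
eef_pos: [0.512, 0.0678, 0.1186]
tcp_rot: [0.724, 0.69, -0.0, -0.0]
contact_force: [-0.2, 0.0, -0.7]
opening: 0.157
cur [0.512  0.0678 0.1186] yaw -0.049 q6 -0.02 open 0.157 | shift cm now-axes [-0.08  0.1  -0.04] turn deg [-0.01 -0.   -0.04] | shift after turn [-0.08  0.1  -0.04]
time: 16.05
eef_pos: [0.5146, 0.0677, 0.2188]
tcp_rot: [0.724, 0.69, 0.003, 0.003]
contact_force: [0.3, -0.9, -1.6]
opening: 0.16
cur [0.5146 0.0677 0.2188] yaw -0.049 q6 -0.02 open 0.160 | shift cm now-axes [-36.55  -7.02   1.82] turn deg [ 0.55 -0.01  3.41] | shift after turn [-36.9   -4.81   1.88]
```

View pics/s7.png

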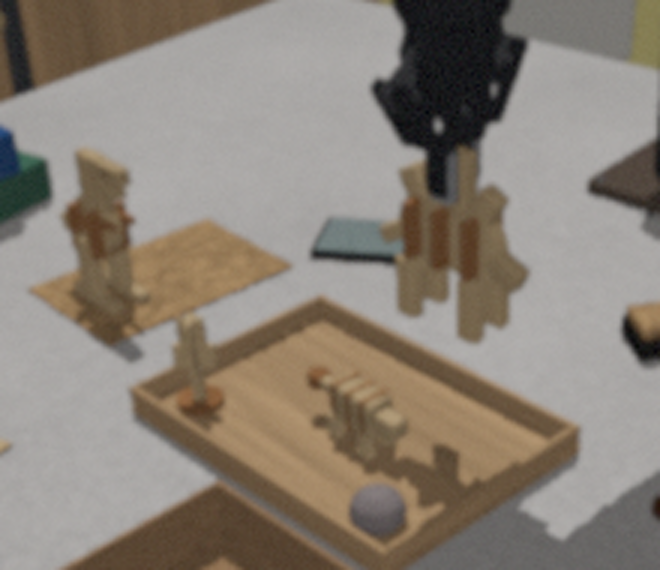

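The plateback is lifted at (450,260) and the crawler has not moved.

```bash
python3 -m crank '[[1,0,0,0,0,0,3.4],[1,-2.5,-1,0,0,0,0],[1,-4,-1.2,0,0,0,0],[1,-4.5,-1.2,0,0,0,0],[1,-4.5,-0.9,0,0,0,0]]' >/dev/null;  python3 -m crank '[[1,-4.5,-0.5,0,0,0,0],[1,-4.5,0,0,0,0,0],[1,-4.5,0,0,0,0,0],[1,-4,0,0,0,0,0],[1,-2.5,0,0,0,0,0]]'; python3 -m crank '[[1,-1.2,0,0,0,0,0],[1,0,0,0,0,0,0],[1,0,0,0,0,0,0],[1,0,0,0,0,0,0]]'
python3 -c "
from h import *
plan(.427,-.294,.1170,-.108)
save(cam('scene'),'s8.png',crop=(120,60,340,250),s=3)"
```

```text
time: 17.1
eef_pos: [0.4244, -0.2818, 0.2112]
tcp_rot: [0.745, 0.667, -0.0, -0.002]
contact_force: [0.9, 1.1, -1.4]
opening: 0.158
time: 17.5
eef_pos: [0.4249, -0.2903, 0.2131]
tcp_rot: [0.744, 0.668, 0.0, -0.001]
contact_force: [0.0, -0.3, -2.3]
opening: 0.155
cur [ 0.4249 -0.2903  0.2131] yaw -0.106 q6 -0.69 open 0.155 | shift cm now-axes [-0.35  0.26  9.61] turn deg [-0.05 -0.07  0.09] | shift after turn [-0.34  0.25  9.61]
```

View pics/s8.png

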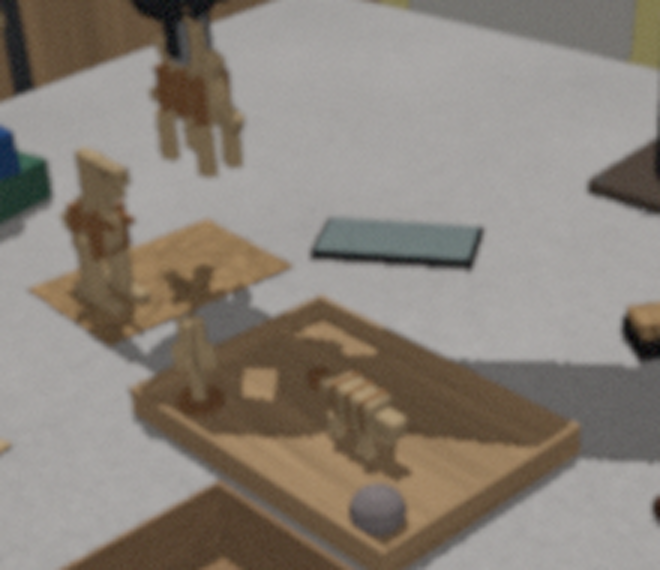

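```bash
python3 -m crank '[[1,-0.3,0.2,2.5,0,0,0],[1,0,0,3,0,0,0],[1,0,0,2.5,0,0,0],[1,0,0,1.1,0,0,0],[1,0,0,0,0,0,0]]';python3 -m crank '[[1,0,0,0,0,0,0],[1,0,0,0,0,0,0],[1,0,0,0,0,0,0]]'
```

```text
time: 18.05
eef_pos: [0.4258, -0.2935, 0.1211]
tcp_rot: [0.744, 0.668, -0.0, -0.002]
contact_force: [-0.3, -0.1, -2.4]
opening: 0.155
time: 18.35
eef_pos: [0.4272, -0.2958, 0.1244]
tcp_rot: [0.744, 0.668, 0.0, 0.002]
contact_force: [-0.0, -0.1, -1.5]
opening: 0.16
```

```bash
python3 -m crank '[[1,0,0,0.4,0,0,0],[1,0,0,0.2,0,0,0],[1,0,0,0,0,0,0],[1,0,0,0,0,0,0],[1,0,0,0,0,0,0]]'
```

```text
time: 18.85
eef_pos: [0.4265, -0.2951, 0.1167]
tcp_rot: [0.744, 0.668, 0.0, 0.0]
contact_force: [-0.2, -0.1, -2.2]
opening: 0.158
```

```bash
python3 -m crank '[[1,0,0,0.1,0,0,0],[1,0,0,0,0,0,0],[1,0,0,0,0,0,0]]'; python3 -m crank '[[1,0,0,0.1,0,0,0],[1,0,0,0,0,0,0],[1,0,0,0,0,0,0]]'
```

```text
time: 19.15
eef_pos: [0.4265, -0.2951, 0.1157]
tcp_rot: [0.744, 0.668, 0.0, -0.0]
contact_force: [-0.2, 0.5, -1.8]
opening: 0.158
time: 19.45
eef_pos: [0.4267, -0.2953, 0.1156]
tcp_rot: [0.744, 0.668, 0.0, 0.0]
contact_force: [0.1, 2.7, 5.4]
opening: 0.159
```

It is on the mat (+5 N). I'll release, rise and take a wrist view of both.

```bash
python3 -m crank '[[0.5,0,0,0,0,0,0],[0.2,0,0,0,0,0,0],[0,0,0,0,0,0,0],[0,0,0,0,0,0,0],[0,0,0,0,0,0,0]]'
python3 -m crank '[[0,0,0,-2.5,0,0,0],[0,0,0,-4,0,0,0],[0,0,0,-4.5,0,0,0],[-0.5,0,0,-4,0,0,0],[-1,0,0,0,0,0,0]]'
python3 -c "
from h import *
plan(.561,.016,.28,-.108)
save(cam('scene'),'s9.png',crop=(120,60,340,250),s=3)
save(cam('wrist'),'w9.png',s=1.2)"
```

```text
time: 19.95
eef_pos: [0.4264, -0.2951, 0.1145]
tcp_rot: [0.744, 0.668, -0.0, -0.0]
contact_force: [-1.1, -0.5, -0.0]
opening: 0.503
time: 20.45
eef_pos: [0.4289, -0.2975, 0.2725]
tcp_rot: [0.744, 0.668, 0.0, 0.007]
contact_force: [0.5, -0.2, 0.3]
opening: 0.824
cur [ 0.4289 -0.2975  0.2725] yaw -0.108 q6 -0.69 open 0.824 | shift cm now-axes [32.58  9.77 -0.94] turn deg [0.62 0.51 0.01] | shift after turn [32.59  9.76 -0.75]
```

View pics/s9.png

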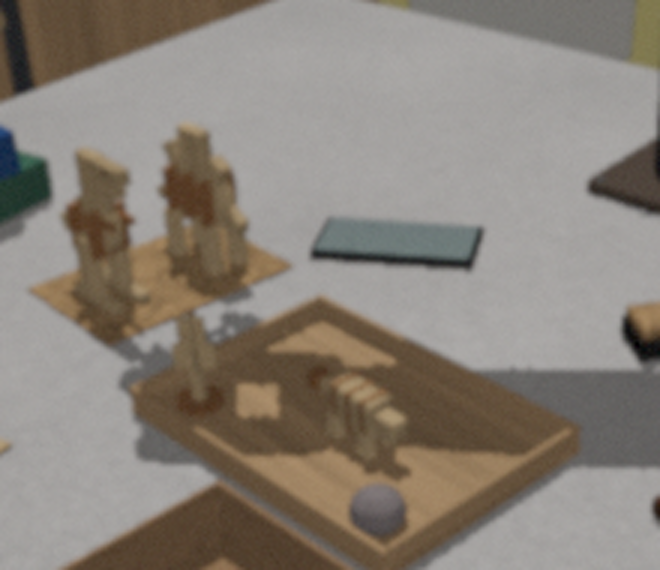

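View pics/w9.png

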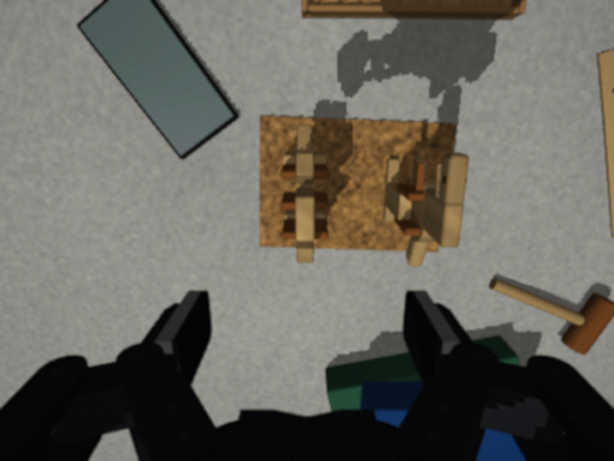

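Both stand on the mat, the plateback at (305,190) and the biter at (430,200), which leans outward only by perspective. Now the crawler.

```bash
python3 -m crank '[[-1,2.5,0.8,0,0,0,0],[-1,4.5,1.4,0,0,0,0],[-1,4.5,1.4,0,0,0,0],[-1,4.5,1.4,0,0,0,0],[-1,4.5,1.4,0,0,0,0]]' >/dev/null;  python3 -m crank '[[-1,4.5,1.4,0,0,0,0],[-1,4.5,1.3,2,0,0,0],[-1,2.5,0.6,3,0,0,0],[-1,0.5,0,3,0,0,0],[-1,0,0,0,0,0,0]]';python3 -m crank '[[-1,0,0,0,0,0,0],[-1,0,0,0,0,0,0],[-1,0,0,0,0,0,0]]'
python3 -c "
from h import *
plan(.561,.016,.119,-.108)"
python3 ov.py o5 wrist '[[0.561,0.016,0.006,-0.108,"c"]]' '[120,0,400,384]' 2;python3 ov.py o6 scene '[[0.561,0.016,0.006,-0.108,"c"]]' '[170,150,320,250]' 5
python3 -c "
from h import *
r=cam('wrist');print([(d['p'],onz(r,d['location'],.006)) for d in place_of('crawler','wrist')])"
```

```text
time: 21.55
eef_pos: [0.5531, 0.0187, 0.1775]
tcp_rot: [0.743, 0.669, -0.005, -0.006]
contact_force: [-0.6, 0.0, -0.5]
opening: 0.999
time: 21.85
eef_pos: [0.5586, 0.0158, 0.187]
tcp_rot: [0.745, 0.667, 0.001, 0.001]
contact_force: [0.5, 0.3, 0.8]
opening: 1.0
cur [0.5586 0.0158 0.187 ] yaw -0.109 q6 -0.04 open 1.000 | shift cm now-axes [0.04 0.22 6.8 ] turn deg [ 0.19  0.01 -0.07] | shift after turn [0.04 0.24 6.8 ]
[(0.67, array([[0.5577895 , 0.01501814, 0.006     ]]))]
```

View pics/o5.png

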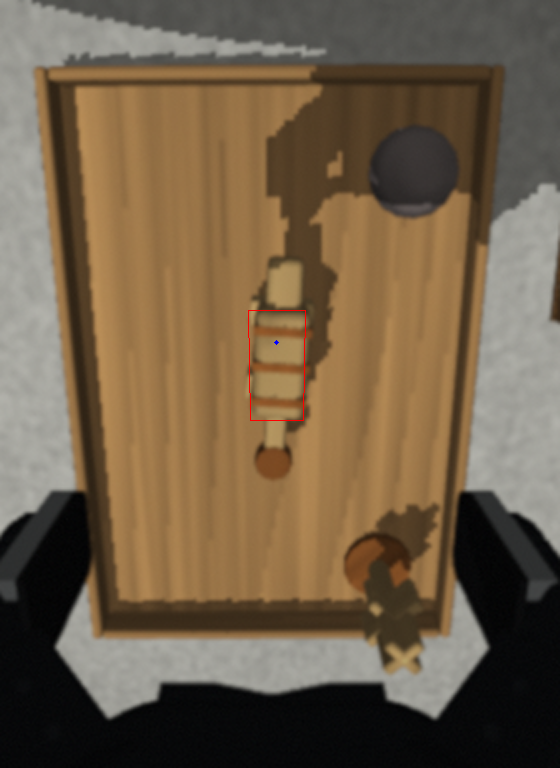

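View pics/o6.png

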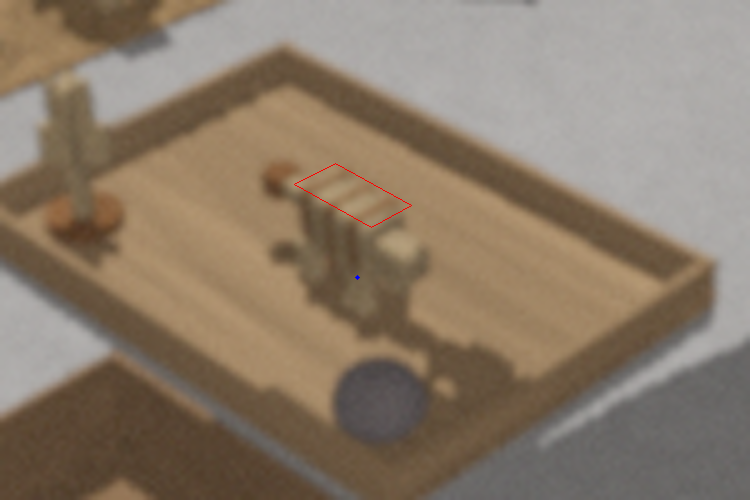

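The box lies on the trunk within 1–2 mm in both views, and the crawler is turned about −0.06 rad from the tray. I align and grip it.

```bash
python3 -m crank '[[-1,0,0.25,0,0,0,3.4],[-1,0,0,3.5,0,0,0],[-1,0,0,2,0,0,0],[-1,0,0,0,0,0,0],[-1,0,0,0,0,0,0]]'; python3 -c "
from h import *
plan(.5615,.016,.040,-.168)"
```

```text
time: 22.55
eef_pos: [0.5603, 0.0164, 0.1305]
tcp_rot: [0.764, 0.645, 0.0, 0.0]
contact_force: [0.2, -0.9, 0.3]
opening: 0.998
cur [0.5603 0.0164 0.1305] yaw -0.167 q6 0.02 open 0.998 | shift cm now-axes [-0.02  0.13  9.05] turn deg [ 0.   -0.    0.03] | shift after turn [-0.02  0.13  9.05]
```

```bash
python3 -m crank '[[-1,0,0.1,3,0,0,0],[-1,0,0,3,0,0,0],[-1,0,0,2,0,0,0],[-1,0,0,1,0,0,0],[-1,0,0,0,0,0,0]]'; python3 -m crank '[[-1,0,0,0,0,0,0],[-1,0,0,0,0,0,0],[-1,0,0,0,0,0,0]]'
python3 -m crank '[[0,0,0,0,0,0,0],[0.4,0,0,0,0,0,0],[1,0,0,0,0,0,0],[1,0,0,0,0,0,0],[1,0,0,0,0,0,0]]' 40;python3 -m crank '[[1,0,0,0,0,0,0],[1,0,0,0,0,0,0],[1,0,0,0,0,0,0]]'
```

```text
time: 23.05
eef_pos: [0.5612, 0.0163, 0.0401]
tcp_rot: [0.764, 0.646, -0.0, -0.0]
contact_force: [-0.3, 0.2, 0.3]
opening: 0.998
time: 23.35
eef_pos: [0.5622, 0.0162, 0.0416]
tcp_rot: [0.764, 0.646, 0.001, 0.001]
contact_force: [-0.6, -0.7, 0.2]
opening: 0.999
time: 23.85
eef_pos: [0.5613, 0.0163, 0.0403]
tcp_rot: [0.764, 0.646, 0.0, 0.0]
contact_force: [-0.3, 0.2, -1.1]
opening: 0.272
time: 24.15
eef_pos: [0.5613, 0.0163, 0.0402]
tcp_rot: [0.764, 0.646, 0.0, 0.0]
contact_force: [-0.5, 0.9, 1.2]
opening: 0.273
```

```bash
python3 -m crank '[[1,0,0,-1,0,0,0],[1,0,0,-3,0,0,0],[1,0,0,-4,0,0,0],[1,0,0,-4,0,0,0],[1,0,0,-2,0,0,0]]'; python3 -c "
from h import *
plan(.495,.25,.24,-.26)"
```

```text
time: 24.65
eef_pos: [0.5626, 0.0162, 0.1849]
tcp_rot: [0.764, 0.646, 0.002, 0.002]
contact_force: [0.6, -0.3, -0.0]
opening: 0.273
cur [0.5626 0.0162 0.1849] yaw -0.167 q6 0.02 open 0.273 | shift cm now-axes [ 21.93 -10.52  -5.57] turn deg [ 0.35 -0.02  5.32] | shift after turn [ 20.86 -12.55  -5.51]
```

```bash
python3 -m crank '[[1,0,0,-3,0,0,5.3],[1,3,-2,-2.5,0,0,0],[1,4,-2.6,0,0,0,0],[1,4.3,-2.6,0,0,0,0],[1,4.3,-2.6,0,0,0,0]]' >/dev/null;python3 -m crank '[[1,3.3,-1.8,0,0,0,0],[1,2,-1,0,0,0,0],[1,0,0,0,0,0,0],[1,0,0,0,0,0,0],[1,0,0,0,0,0,0]]'; python3 look.py w10 plinth,plinth_top,crawler
python3 -c "
from h import *
plan(.495,.25,.24,-.26)
save(cam('scene'),'s10.png')"
```

```text
time: 25.65
eef_pos: [0.4933, 0.2493, 0.2352]
tcp_rot: [0.793, 0.609, -0.0, 0.0]
contact_force: [0.3, -0.4, -0.4]
opening: 0.271
plinth 0.97 [238.7 118. ] [0.4872 0.301 ]
plinth 0.93 [102.3  81.4] [0.3528 0.3782]
plinth 0.74 [356.2   6.4] [0.6353 0.379 ]
  tr 0.74 c [361.4 376.3] size [84.4 48.8] ang 64.3
  tr 0.66 c [628.9 360. ] size [52.7 49.7] ang 87.6
  tr 0.55 c [489.6 303.8] size [127.   70.7] ang 75.0
plinth_top 0.91 [98.1 82.3] [0.3571 0.3755]
plinth_top 0.76 [240.4 115.6] [0.491  0.3041]
plinth_top 0.58 [357.    7.4] [0.6291 0.3747]
crawler 0.89 [252.4 235.6] [0.465  0.1592]
cur [0.4934 0.2494 0.2351] yaw -0.261 q6 0.55 open 0.274 | shift cm now-axes [ 0.1   0.13 -0.49] turn deg [-0.01  0.01 -0.08] | shift after turn [ 0.1   0.14 -0.49]
```

View pics/w10.png

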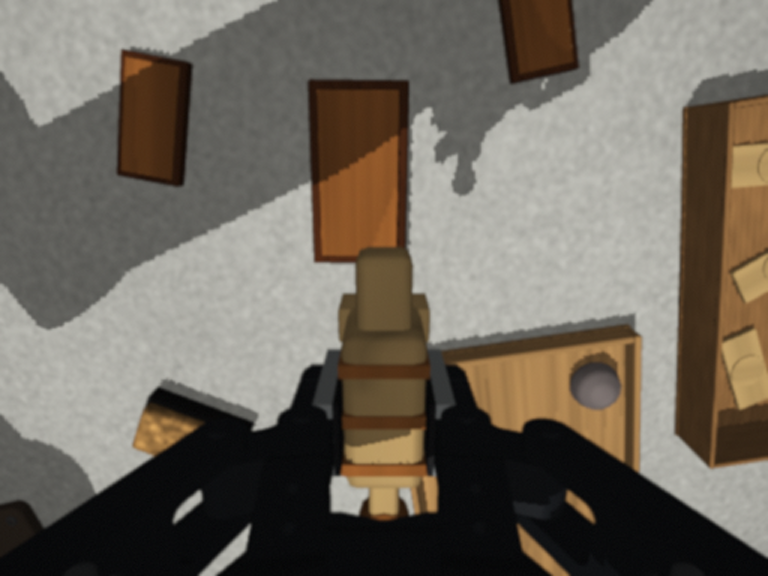

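View pics/s10.png

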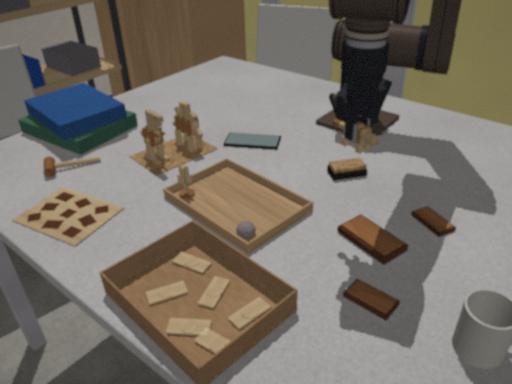

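Run:
```python
from h import *
r=cam("wrist"); rs=cam("scene"); rt=cam("top")
def box(tag,r,crop,s):
    im=r["color"][:,:,::-1]; x0,y0,x1,y1=crop
    im=cv2.resize(im[y0:y1,x0:x1],None,fx=s,fy=s,interpolation=cv2.INTER_CUBIC)
    for (x,y,yaw,col) in ((.4925,.3065,-.262,(0,0,255)),):
        for z in(.02,0):
            P=np.array([[-35,-65],[35,-65],[35,65],[-35,65]])/1000
            Rm=np.array([[np.cos(yaw),-np.sin(yaw)],[np.sin(yaw),np.cos(yaw)]])
            p=(proj(r,np.c_[P@Rm.T+[x,y],np.full(4,z)])-[x0,y0]+.5)*s-.5
            cv2.polylines(im,[p.round().astype(int)],True,col if z else (255,0,0),1)
    return im
a=box("a",r,(190,40,290,190),4);b=box("b",rs,(330,205,415,265),4);c=box("c",rt,(115,170,190,225),4)
W=740; im=np.zeros((600,W,3),np.uint8); im[:a.shape[0],:400]=a; im[:b.shape[0],400:740]=b; im[260:260+c.shape[0],410:710]=c
cv2.imwrite("pics/pl.png",im)
```

```text
(no output)
```

View pics/pl.png

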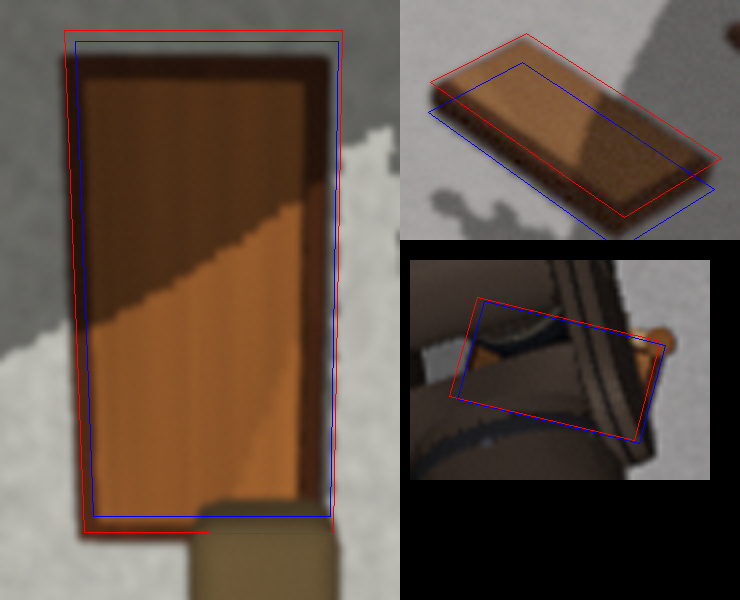

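Run:
```python
from h import *
rs=cam("scene"); im=rs["color"][210:265,332:412,::-1]
im=cv2.convertScaleAbs(cv2.resize(im,None,fx=9,fy=9,interpolation=cv2.INTER_CUBIC),alpha=1.6)
for i in range(0,80,10): cv2.putText(im,str(332+i),(i*9,10),0,.35,(255,0,255),1); cv2.line(im,(i*9,0),(i*9,495),(255,0,255) if i%20==0 else (120,0,120),1)
for i in range(0,55,10): cv2.putText(im,str(210+i),(0,i*9+10),0,.35,(255,0,255),1); cv2.line(im,(0,i*9),(720,i*9),(120,0,120),1)
cv2.imwrite("pics/ps.png",im)
```

```text
(no output)
```

View pics/ps.png

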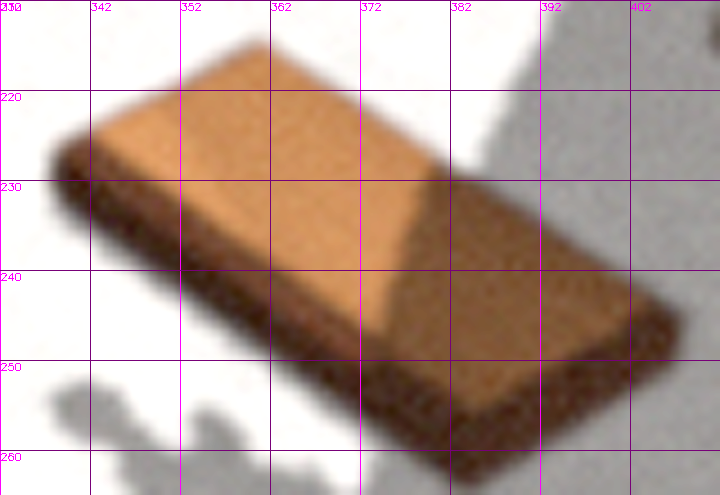

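Run:
```python
from h import *
np.set_printoptions(precision=4,suppress=True)
r=cam("wrist"); rs=cam("scene")
w=np.array([(82,80),(303,80),(298,522),(94,522)])/4+[190,40]-.4   # (-,+),(+,+),(+,-),(-,-)
o=np.array([(63,55),(330,55),(333,540),(82,540)])/4+[190,40]-.4
s=np.array([(403,243),(385,255),(342,225),(360.5,215)])
so=np.array([(408,246),(384,259.5),(338,228),(361,214)])
for z in(.015,.02): print(z,"wrist",onz(r,w,z)[:,:2].round(4).tolist(),onz(r,w,z).mean(0),"scene",onz(rs,s,z)[:,:2].round(4).tolist(),onz(rs,s,z).mean(0))
for a,b in zip(w,s): print("tri",*tri(r,a,rs,b))
print(onz(r,o,.01).round(4).tolist(),onz(r,o,.01).mean(0))
```

```text
0.015 wrist [[0.4757, 0.3671], [0.5307, 0.3524], [0.5003, 0.2395], [0.4443, 0.2544]] [0.4877 0.3034 0.015 ] scene [[0.4747, 0.3645], [0.5282, 0.3523], [0.4973, 0.2393], [0.4434, 0.2529]] [0.4859 0.3023 0.015 ]
0.02 wrist [[0.4762, 0.3665], [0.5304, 0.352], [0.5005, 0.2407], [0.4453, 0.2554]] [0.4881 0.3036 0.02  ] scene [[0.4806, 0.3665], [0.5337, 0.3543], [0.503, 0.2423], [0.4496, 0.2558]] [0.4918 0.3047 0.02  ]
tri [0.4763 0.366  0.0169] 0.0018673153240590058
tri [0.5304 0.3527 0.0169] 0.0008854826606525311
tri [0.5003 0.2405 0.0176] 0.0007108677759441851
tri [0.4447 0.2541 0.0161] 0.001097257651402838
[[0.4722, 0.3749, 0.01], [0.5393, 0.3569, 0.01], [0.5086, 0.2305, 0.01], [0.4384, 0.2492, 0.01]] [0.4896 0.3029 0.01  ]
```

The pale top is inset. Both views put the plinth centre at (0.4895, 0.304) with yaw −0.26, base 130x69 mm and height about 17–20 mm. I go above it.

```bash
python3 -c "
from h import *
plan(.4895,.304,.12,-.262)"
```

```text
cur [0.4932 0.2502 0.2351] yaw -0.260 q6 0.55 open 0.271 | shift cm now-axes [ 5.11 -1.74 11.51] turn deg [ 0.   -0.    0.12] | shift after turn [ 5.1  -1.75 11.51]
```

```bash
python3 -m crank '[[1,2.6,-0.9,2,0,0,0],[1,2.5,-0.85,3,0,0,0],[1,0,0,3.5,0,0,0],[1,0,0,3,0,0,0],[1,0,0,0,0,0,0]]'; python3 -m crank '[[1,0,0,0,0,0,0],[1,0,0,0,0,0,0],[1,0,0,0,0,0,0]]'; python3 -c "
from h import *
plan(.4895,.304,.0545,-.262)
save(cam('wrist'),'w11.png',s=1.5);save(cam('scene'),'s11.png',crop=(300,150,460,270),s=4)"
```

```text
time: 26.75
eef_pos: [0.4857, 0.3029, 0.1148]
tcp_rot: [0.793, 0.61, -0.005, -0.001]
contact_force: [-1.4, -0.4, 0.3]
opening: 0.277
time: 27.05
eef_pos: [0.4909, 0.3045, 0.1227]
tcp_rot: [0.793, 0.609, 0.002, 0.001]
contact_force: [0.2, 0.0, -0.3]
opening: 0.272
cur [0.4909 0.3045 0.1227] yaw -0.260 q6 0.64 open 0.272 | shift cm now-axes [-0.1  -0.14  6.82] turn deg [ 0.21 -0.15  0.11] | shift after turn [-0.08 -0.12  6.82]
```

View pics/w11.png

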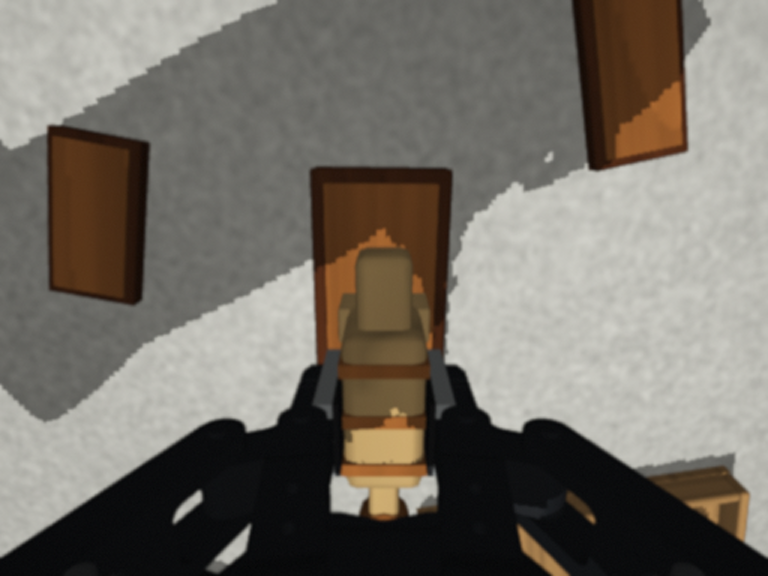

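View pics/s11.png

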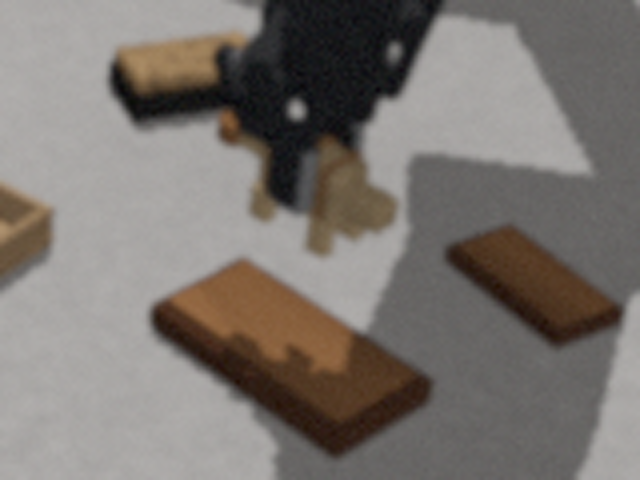

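The crawler is centred over the plinth (finger gap at column 383, plinth 312–450). I descend.

```bash
python3 -m crank '[[1,-0.1,-0.1,2.5,0,0,0],[1,0,0,2.5,0,0,0],[1,0,0,1.1,0,0,0],[1,0,0,0,0,0,0],[1,0,0,0,0,0,0]]'; python3 -m crank '[[1,0,0,0.2,0,0,0],[1,0,0,0,0,0,0],[1,0,0,0,0,0,0],[1,0,0,0,0,0,0]]'
```

```text
time: 27.65
eef_pos: [0.4888, 0.3035, 0.06]
tcp_rot: [0.793, 0.61, 0.001, 0.0]
contact_force: [0.3, 0.2, 0.3]
opening: 0.275
time: 28.05
eef_pos: [0.4884, 0.3035, 0.0576]
tcp_rot: [0.793, 0.61, 0.0, 0.0]
contact_force: [-0.6, 1.0, -1.0]
opening: 0.275
```

```bash
python3 -m crank '[[1,0,0.1,0.2,0,0,0],[1,0,0,0,0,0,0],[1,0,0,0,0,0,0]]'; python3 -m crank '[[1,0,0,0.1,0,0,0],[1,0,0,0,0,0,0],[1,0,0,0,0,0,0]]'
```

```text
time: 28.35
eef_pos: [0.489, 0.303, 0.0549]
tcp_rot: [0.793, 0.61, -0.0, -0.0]
contact_force: [-1.0, 0.1, 0.2]
opening: 0.274
time: 28.65
eef_pos: [0.4892, 0.3031, 0.0543]
tcp_rot: [0.793, 0.61, 0.0, 0.0]
contact_force: [0.8, -0.2, 0.6]
opening: 0.273
```

```bash
python3 -m crank '[[1,0,0,0.1,0,0,0],[1,0,0,0,0,0,0],[1,0,0,0,0,0,0]]'
```

```text
time: 28.95
eef_pos: [0.4893, 0.3031, 0.0542]
tcp_rot: [0.793, 0.61, -0.0, 0.0]
contact_force: [-2.7, -2.1, 5.4]
opening: 0.272
```

```bash
python3 -m crank '[[0.3,0,0,0,0,0,0],[0,0,0,0,0,0,0],[-0.3,0,0,0,0,0,0],[-0.3,0,0,0,0,0,0],[-0.3,0,0,0,0,0,0]]'; python3 -m crank '[[-0.3,0,0,-2,0,0,0],[-0.3,0,0,-4,0,0,0],[-0.3,0,0,-4.5,0,0,0],[-0.5,0,0,-4.5,0,0,0],[-0.5,-3,0,-4,0,0,0]]'; python3 -m crank '[[-0.5,-3,0,0,0,0,0],[-0.5,0,0,0,0,0,0],[-0.5,0,0,0,0,0,0]]'
python3 ov.py o12 wrist '[[0.4895,0.304,0.02,-0.262,"c"]]' '[120,0,400,384]' 2
python3 ov.py o13 scene '[[0.4895,0.304,0.02,-0.262,"c"]]' '[310,170,460,270]' 5
python3 -c "
from h import *
r=cam('wrist');print([(d['p'],onz(r,d['location'],.02)) for d in place_of('crawler','wrist')])
r=cam('scene');print([(d['p'],onz(r,d['location'],.02)) for d in place_of('crawler','scene')])
save(r,'s12.png')
plan(.427,-.295,.26,-.108)"
```

```text
time: 29.45
eef_pos: [0.489, 0.303, 0.0529]
tcp_rot: [0.793, 0.61, -0.0, -0.0]
contact_force: [0.0, -0.1, 0.4]
opening: 0.648
time: 29.95
eef_pos: [0.482, 0.2755, 0.246]
tcp_rot: [0.792, 0.611, 0.002, 0.0]
contact_force: [0.9, -0.6, 1.1]
opening: 0.754
time: 30.25
eef_pos: [0.4734, 0.2448, 0.2428]
tcp_rot: [0.793, 0.609, 0.0, -0.0]
contact_force: [-0.2, 0.6, 0.1]
opening: 0.748
[(0.86, array([[0.48434589, 0.30421831, 0.02      ]])), (0.23, array([[0.62603522, 0.09720571, 0.02      ]]))]
[(0.59, array([[0.48755912, 0.30700125, 0.02      ]]))]
cur [0.4735 0.2456 0.2423] yaw -0.259 q6 0.55 open 0.750 | shift cm now-axes [-53.45   9.35  -1.75] turn deg [-0.08  0.03 -8.65] | shift after turn [-54.24   1.2   -1.77]
```

View pics/o12.png

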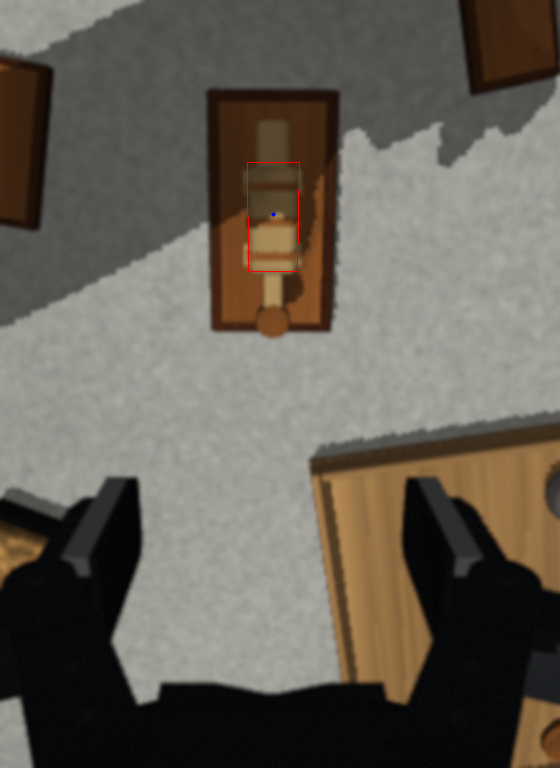

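View pics/o13.png

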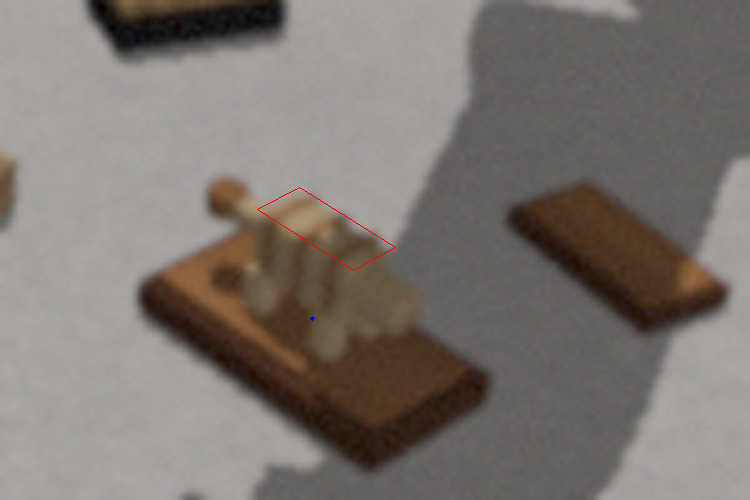

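View pics/s12.png

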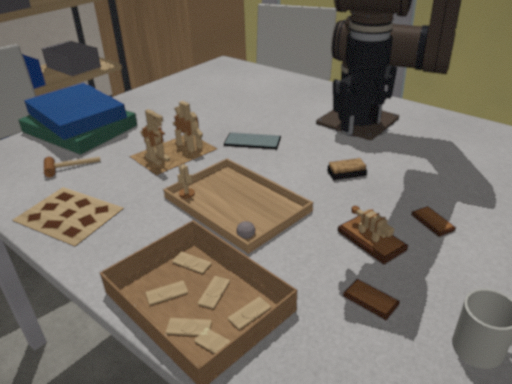

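The crawler stands centred along the plinth. The plateback is returned first.

```bash
python3 -m crank '[[-1,0,0,-1,0,0,-8.5],[-1,-3,0.1,-1,0,0,0],[-1,-4.5,0.1,0,0,0,0],[-1,-4.7,0.1,0,0,0,0],[-1,-4.7,0.1,0,0,0,0]]' >/dev/null; python3 -m crank '[[-1,-4.7,0.1,0,0,0,0],[-1,-4.7,0.1,0,0,0,0],[-1,-4.7,0.1,0,0,0,0],[-1,-4.7,0.1,0,0,0,0],[-1,-4.7,0.1,0,0,0,0]]' >/dev/null; python3 -m crank '[[-1,-4.7,0.1,0,0,0,0],[-1,-4.7,0.1,0,0,0,0],[-1,-3,0.1,0,0,0,0],[-1,-1.4,0,0,0,0,0],[-1,0,0,0,0,0,0]]'; python3 -m crank '[[-1,0,0,0,0,0,0],[-1,0,0,0,0,0,0]]'; python3 -c "
from h import *
plan(.4266,-.2952,.2,-.108)"
python3 ov.py o14 wrist '[[0.4266,-0.2952,0.003,-0.108,"p"],[0.5300,-0.312,0.003,-0.108,"b"]]' '[120,0,400,384]' 2
```

```text
time: 32.05
eef_pos: [0.4252, -0.2958, 0.2626]
tcp_rot: [0.746, 0.666, 0.0, -0.001]
contact_force: [-0.0, 1.1, 0.2]
opening: 0.998
time: 32.25
eef_pos: [0.4257, -0.2933, 0.263]
tcp_rot: [0.745, 0.667, 0.0, -0.0]
contact_force: [0.3, -0.3, 0.7]
opening: 0.999
cur [ 0.4257 -0.2933  0.263 ] yaw -0.110 q6 -0.69 open 0.999 | shift cm now-axes [-0.18  0.12  6.3 ] turn deg [-0.01 -0.04 -0.09] | shift after turn [-0.18  0.11  6.3 ]
```

View pics/o14.png

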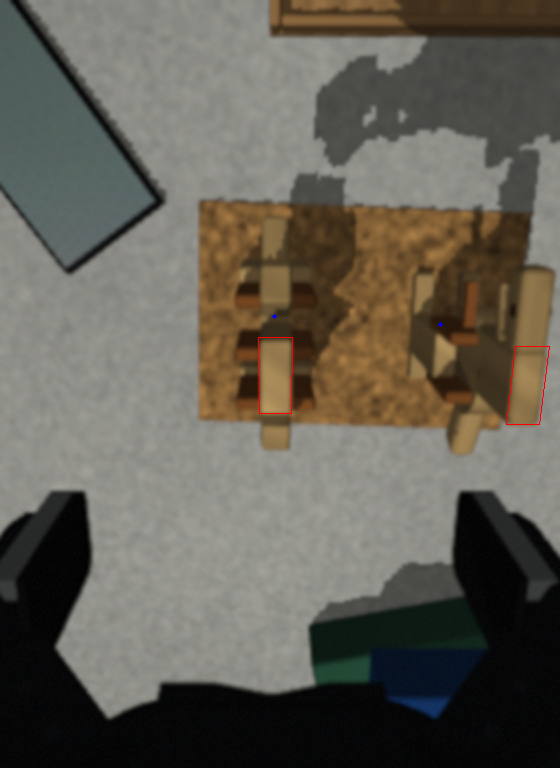

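Both stand exactly as placed. I descend on the plateback.

```bash
python3 -m crank '[[-0.5,-0.2,0.1,4,0,0,0],[-0.5,0,0,4.5,0,0,0],[-0.5,0,0,4,0,0,0],[-0.5,0,0,2,0,0,0],[-0.5,0,0,0,0,0,0]]'; python3 -m crank '[[-0.5,0,0,0,0,0,0],[-0.5,0,0,0,0,0,0],[-0.5,0,0,0,0,0,0]]'; python3 -c "
from h import *
plan(.4266,-.2952,.1156,-.108)"
```

```text
time: 32.8
eef_pos: [0.4244, -0.2939, 0.1144]
tcp_rot: [0.745, 0.667, -0.0, -0.004]
contact_force: [-0.8, 0.8, 0.2]
opening: 0.745
time: 33.1
eef_pos: [0.4272, -0.2978, 0.1203]
tcp_rot: [0.745, 0.667, 0.0, 0.002]
contact_force: [-0.2, -0.9, -0.1]
opening: 0.746
cur [ 0.4272 -0.2978  0.1203] yaw -0.111 q6 -0.69 open 0.746 | shift cm now-axes [ 0.26 -0.09  0.47] turn deg [ 0.18  0.15 -0.18] | shift after turn [ 0.25 -0.09  0.47]
```

```bash
python3 -m crank '[[-0.5,0.1,0,0.3,0,0,0],[-0.5,0,0,0,0,0,0],[-0.5,0,0,0,0,0,0],[-0.5,0,0,0,0,0,0]]'; python3 -c "
from h import *
plan(.4266,-.2952,.1156,-.108)"
```

```text
time: 33.5
eef_pos: [0.4261, -0.2961, 0.1151]
tcp_rot: [0.745, 0.667, 0.0, 0.0]
contact_force: [-0.1, 0.3, -0.3]
opening: 0.748
cur [ 0.4261 -0.2961  0.1151] yaw -0.112 q6 -0.69 open 0.748 | shift cm now-axes [ 0.09  0.04 -0.05] turn deg [ 0.    0.   -0.21] | shift after turn [ 0.09  0.04 -0.05]
```

```bash
python3 -m crank '[[0.3,0,0,0,0,0,0],[0.6,0,0,0,0,0,0],[1,0,0,0,0,0,0],[1,0,0,0,0,0,0],[1,0,0,0,0,0,0]]' 40;python3 -m crank '[[1,0,0,0,0,0,0],[1,0,0,0,0,0,0]]'
python3 -m crank '[[1,0,0,-1,0,0,0],[1,0,0,-2.5,0,0,0],[1,0,0,-3.5,0,0,0],[1,0,0,-3,0,0,0],[1,0,0,0,0,0,0]]'
python3 -c "
from h import *
plan(.512,.067,.2,-.049)"
```

```text
time: 34.0
eef_pos: [0.4262, -0.296, 0.1151]
tcp_rot: [0.745, 0.667, -0.0, -0.0]
contact_force: [-0.6, -0.2, 0.2]
opening: 0.155
time: 34.2
eef_pos: [0.4261, -0.296, 0.1151]
tcp_rot: [0.745, 0.667, -0.0, -0.0]
contact_force: [-1.1, -0.7, -0.6]
opening: 0.164
time: 34.7
eef_pos: [0.4283, -0.298, 0.2211]
tcp_rot: [0.745, 0.667, 0.0, 0.005]
contact_force: [0.4, 0.4, -0.8]
opening: 0.158
cur [ 0.4283 -0.298   0.2211] yaw -0.111 q6 -0.69 open 0.158 | shift cm now-axes [37.22  4.25  1.89] turn deg [ 0.47  0.4  -3.57] | shift after turn [36.87  6.58  2.11]
```

```bash
python3 -m crank '[[1,2.5,0.4,0,0,0,0],[1,4,0.5,0,0,0,0],[1,4.5,0.5,0,0,0,0],[1,4.5,0.5,0,0,0,0],[1,4.5,0.5,0,0,0,0]]' >/dev/null;  python3 -m crank '[[1,4.5,0.5,0,0,0,0],[1,4.5,0.5,0,0,0,0],[1,4,0.4,0,0,0,0],[1,2.7,0.3,0,0,0,0],[1,1.5,0.2,0,0,0,-3.5]]'; python3 -m crank '[[1,0,0,0,0,0,0],[1,0,0,0,0,0,0],[1,0,0,0,0,0,0],[1,0,0,0,0,0,0]]'
python3 -c "
from h import *
plan(.512,.067,.1181,-.049)
save(cam('scene'),'s14.png',crop=(120,60,340,250),s=3)"
```

```text
time: 35.7
eef_pos: [0.5095, 0.0713, 0.2136]
tcp_rot: [0.723, 0.691, -0.001, -0.001]
contact_force: [0.3, -0.5, -1.4]
opening: 0.158
time: 36.1
eef_pos: [0.5101, 0.068, 0.2148]
tcp_rot: [0.725, 0.688, -0.0, -0.0]
contact_force: [-0.9, 0.1, -1.4]
opening: 0.154
cur [0.5101 0.068  0.2148] yaw -0.052 q6 -0.01 open 0.154 | shift cm now-axes [-0.09  0.2   9.67] turn deg [-0.03  0.01 -0.19] | shift after turn [-0.09  0.2   9.67]
```

View pics/s14.png

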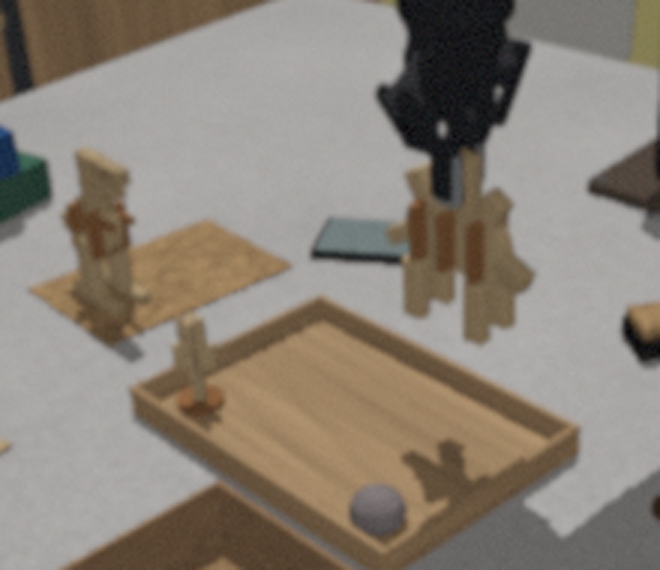

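```bash
python3 -m crank '[[1,-0.1,0.2,2.5,0,0,0],[1,0,0,3,0,0,0],[1,0,0,2.5,0,0,0],[1,0,0,1.1,0,0,0],[1,0,0,0,0,0,0]]';python3 -m crank '[[1,0,0,0,0,0,0],[1,0,0,0,0,0,0],[1,0,0,0,0,0,0]]';python3 -m crank '[[1,0,0,0.3,0,0,0],[1,0,0,0,0,0,0],[1,0,0,0,0,0,0],[1,0,0,0,0,0,0]]'
```

```text
time: 36.65
eef_pos: [0.511, 0.0674, 0.1224]
tcp_rot: [0.725, 0.689, -0.001, -0.001]
contact_force: [-0.0, -0.0, -1.7]
opening: 0.159
time: 36.95
eef_pos: [0.5133, 0.0677, 0.1257]
tcp_rot: [0.725, 0.689, 0.001, 0.001]
contact_force: [0.8, 0.2, -1.6]
opening: 0.158
time: 37.35
eef_pos: [0.5122, 0.0678, 0.1211]
tcp_rot: [0.725, 0.689, -0.0, -0.0]
contact_force: [-0.9, 0.4, -2.7]
opening: 0.154
```

```bash
python3 -m crank '[[1,0,0,0.2,0,0,0],[1,0,0,0,0,0,0],[1,0,0,0,0,0,0]]';python3 -m crank '[[1,0,0,0.1,0,0,0],[1,0,0,0,0,0,0],[1,0,0,0,0,0,0]]'
```

```text
time: 37.65
eef_pos: [0.5121, 0.0678, 0.1189]
tcp_rot: [0.725, 0.689, -0.0, -0.0]
contact_force: [-0.9, -0.7, -2.0]
opening: 0.158
time: 37.95
eef_pos: [0.5122, 0.0678, 0.1181]
tcp_rot: [0.725, 0.689, -0.0, -0.0]
contact_force: [-0.3, -0.2, -1.2]
opening: 0.156
```

```bash
python3 -m crank '[[1,0,0,0.1,0,0,0],[1,0,0,0,0,0,0],[1,0,0,0,0,0,0]]'
```

```text
time: 38.25
eef_pos: [0.5125, 0.0678, 0.118]
tcp_rot: [0.725, 0.689, 0.0, 0.0]
contact_force: [-2.0, -0.5, 6.3]
opening: 0.159
```

Contact. I release and go for the biter, with a look on arrival.

```bash
python3 -m crank '[[0.5,0,0,0,0,0,0],[0.2,0,0,0,0,0,0],[0,0,0,0,0,0,0],[0,0,0,0,0,0,0],[0,0,0,0,0,0,0]]'
python3 -m crank '[[0,0,0,-2.5,0,0,0],[0,0,0,-4,0,0,0],[0,0,0,-4.5,0,0,0],[-0.5,0,0,-4,0,0,0],[-1,0,0,0,0,0,3.4]]'
python3 ov.py o15 wrist '[[0.513,0.067,0.006,-0.049,"p"]]' '[120,0,400,384]' 2
python3 -c "
from h import *
plan(.5304,-.308,.2,-.108)"
```

```text
time: 38.75
eef_pos: [0.5122, 0.0678, 0.1169]
tcp_rot: [0.725, 0.689, -0.0, -0.0]
contact_force: [-0.4, 1.0, -0.1]
opening: 0.501
time: 39.25
eef_pos: [0.5156, 0.0677, 0.275]
tcp_rot: [0.745, 0.667, 0.005, 0.005]
contact_force: [0.1, 0.0, 0.5]
opening: 0.819
cur [0.5142 0.0677 0.2716] yaw -0.114 q6 0.05 open 0.901 | shift cm now-axes [-37.15   5.81   7.19] turn deg [ 0.49 -0.02 -0.32] | shift after turn [-37.18   5.66   7.16]
```

View pics/o15.png

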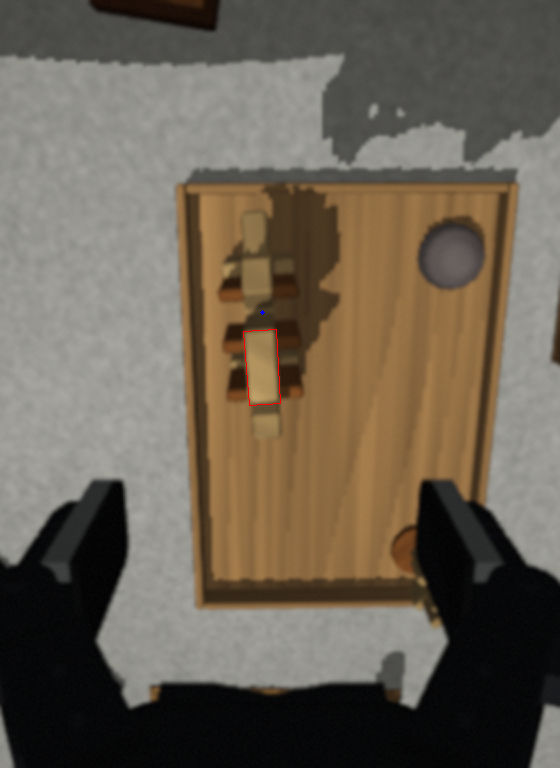

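The plateback is back on its start box. Now to the biter.

```bash
python3 -m crank '[[-1,-2.5,0.4,0,0,0,-0.3],[-1,-4.5,0.7,0,0,0,0],[-1,-4.6,0.7,0,0,0,0],[-1,-4.6,0.7,0,0,0,0],[-1,-4.6,0.7,0,0,0,0]]' >/dev/null;  python3 -m crank '[[-1,-4.6,0.7,0,0,0,0],[-1,-4.6,0.7,0,0,0,0],[-1,-4,0.6,0,0,0,0],[-1,-2.4,0.4,0,0,0,0],[-1,-0.8,0.1,0,0,0,0]]'; python3 -m crank '[[-1,0,0,2,0,0,0],[-1,0,0,0,0,0,0],[-1,0,0,0,0,0,0],[-1,0,0,0,0,0,0]]'; python3 -c "
from h import *
plan(.5304,-.308,.1204,-.108)"
python3 ov.py o16 wrist '[[0.5300,-0.312,0.003,-0.108,"b"]]' '[120,0,400,384]' 2
```

```text
time: 40.3
eef_pos: [0.5292, -0.3103, 0.2654]
tcp_rot: [0.744, 0.668, -0.0, -0.001]
contact_force: [0.5, 0.7, 0.0]
opening: 0.999
time: 40.7
eef_pos: [0.5303, -0.3074, 0.2478]
tcp_rot: [0.743, 0.67, 0.0, 0.0]
contact_force: [0.0, -0.6, 0.5]
opening: 0.999
cur [ 0.5303 -0.3074  0.2478] yaw -0.103 q6 -0.59 open 0.999 | shift cm now-axes [-6.000e-02  1.000e-02  1.274e+01] turn deg [0.03 0.01 0.27] | shift after turn [-6.000e-02  1.000e-02  1.274e+01]
```

View pics/o16.png

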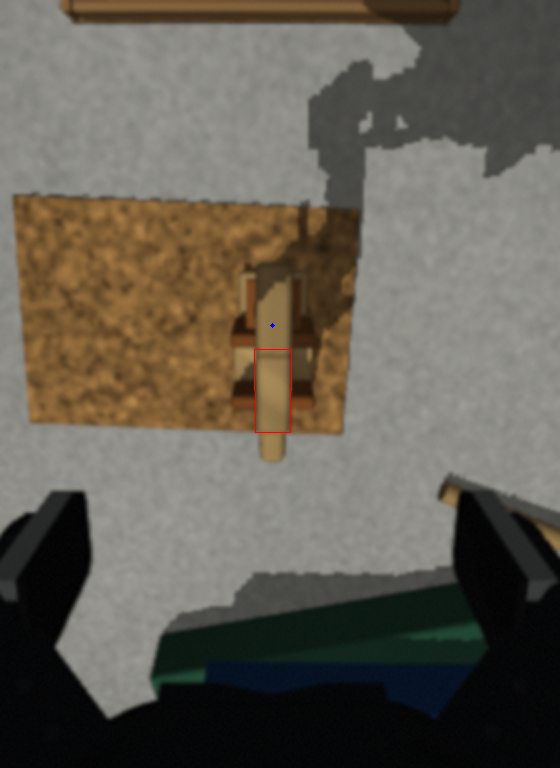

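```bash
python3 -m crank '[[-0.7,0,0,3.5,0,0,0.3],[-0.7,0,0,4,0,0,0],[-0.7,0,0,3,0,0,0],[-0.7,0,0,1.8,0,0,0],[-0.7,0,0,0,0,0,0]]'; python3 -m crank '[[-0.7,0,0,0,0,0,0],[-0.7,0,0,0,0,0,0],[-0.7,0,0,0,0,0,0],[-0.7,0,0,0,0,0,0]]'; python3 -c "
from h import *
plan(.5304,-.308,.1204,-.108)"
```

```text
time: 41.25
eef_pos: [0.5286, -0.3065, 0.1212]
tcp_rot: [0.745, 0.667, -0.0, -0.003]
contact_force: [-0.3, -0.0, -0.1]
opening: 0.852
time: 41.65
eef_pos: [0.5306, -0.3086, 0.1256]
tcp_rot: [0.745, 0.667, 0.0, 0.001]
contact_force: [0.5, 0.3, 1.2]
opening: 0.852
cur [ 0.5306 -0.3086  0.1256] yaw -0.110 q6 -0.58 open 0.852 | shift cm now-axes [ 0.06 -0.03  0.52] turn deg [ 0.12  0.08 -0.09] | shift after turn [ 0.06 -0.03  0.52]
```

```bash
python3 -m crank '[[-0.7,0,0,0.4,0,0,0],[-0.7,0,0,0,0,0,0],[-0.7,0,0,0,0,0,0],[-0.7,0,0,0,0,0,0]]'
python3 -m crank '[[0.3,0,0,0,0,0,0],[0.6,0,0,0,0,0,0],[1,0,0,0,0,0,0],[1,0,0,0,0,0,0],[1,0,0,0,0,0,0]]' 40;python3 -m crank '[[1,0,0,0,0,0,0],[1,0,0,0,0,0,0]]'
python3 -c "
from h import *
plan(.5304,-.308,.1204,-.108)"
python3 -m crank '[[1,0,0,-1,0,0,0],[1,0,0,-2.5,0,0,0],[1,0,0,-3.5,0,0,0],[1,0,0,-3,0,0,0],[1,0,0,0,0,0,0]]'
python3 -c "
from h import *
plan(.5012,-.0573,.2,-.108)"
```

```text
time: 42.05
eef_pos: [0.5299, -0.3081, 0.12]
tcp_rot: [0.745, 0.667, -0.0, -0.0]
contact_force: [-0.1, -0.6, -0.5]
opening: 0.853
time: 42.55
eef_pos: [0.53, -0.3081, 0.1201]
tcp_rot: [0.745, 0.667, 0.0, 0.0]
contact_force: [0.9, -0.4, 1.6]
opening: 0.159
time: 42.75
eef_pos: [0.53, -0.3081, 0.1201]
tcp_rot: [0.745, 0.667, 0.0, 0.0]
contact_force: [-0.9, -0.3, 0.1]
opening: 0.156
cur [ 0.53   -0.3081  0.1201] yaw -0.110 q6 -0.58 open 0.156 | shift cm now-axes [ 0.02  0.04 -0.03] turn deg [ 0.  -0.  -0.1] | shift after turn [ 0.02  0.04 -0.03]
time: 43.25
eef_pos: [0.5323, -0.31, 0.2268]
tcp_rot: [0.745, 0.667, 0.001, 0.006]
contact_force: [0.3, -0.3, -0.0]
opening: 0.158
cur [ 0.5323 -0.31    0.2268] yaw -0.110 q6 -0.58 open 0.158 | shift cm now-axes [24.79 -5.88  2.47] turn deg [ 0.54  0.36 -0.09] | shift after turn [24.78 -5.82  2.68]
```

```bash
python3 -m crank '[[1,2,-0.6,0,0,0,0],[1,3.5,-0.9,0,0,0,0],[1,4,-0.9,0,0,0,0],[1,4,-0.9,0,0,0,0],[1,4,-0.9,0,0,0,0]]' >/dev/null;  python3 -m crank '[[1,3.5,-0.7,0,0,0,0],[1,2.3,-0.5,0,0,0,0],[1,1.3,-0.2,0,0,0,0],[1,0,0,0,0,0,0],[1,0,0,0,0,0,0]]';python3 -m crank '[[1,0,0,2,0,0,0],[1,0,0,0,0,0,0],[1,0,0,0,0,0,0]]' 
python3 -c "
from h import *
plan(.5012,-.0573,.1231,-.108)
save(cam('scene'),'s17.png',crop=(120,60,340,250),s=3)"
```

```text
time: 44.25
eef_pos: [0.5013, -0.058, 0.2197]
tcp_rot: [0.745, 0.667, -0.0, 0.0]
contact_force: [0.0, 0.0, -1.1]
opening: 0.157
time: 44.55
eef_pos: [0.5011, -0.0584, 0.1997]
tcp_rot: [0.745, 0.667, -0.0, -0.001]
contact_force: [-0.1, -0.3, -1.5]
opening: 0.156
cur [ 0.5011 -0.0584  0.1997] yaw -0.111 q6 -0.21 open 0.156 | shift cm now-axes [0.11 0.01 7.66] turn deg [-0.09 -0.01 -0.18] | shift after turn [0.11 0.   7.66]
```

View pics/s17.png

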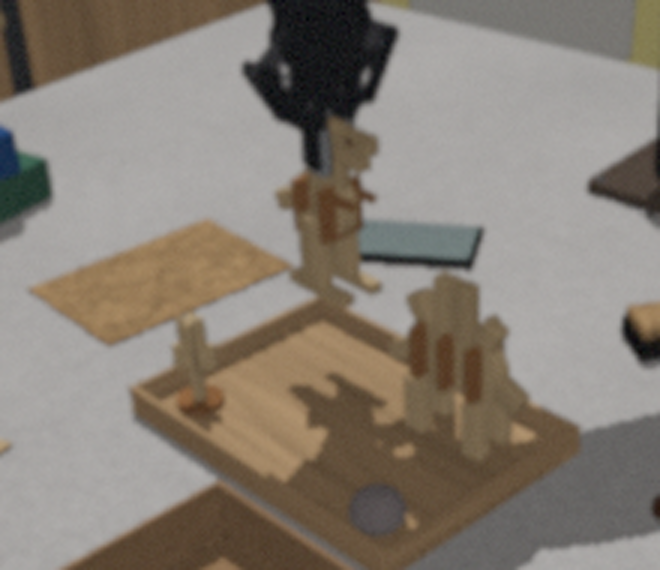

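```bash
python3 -m crank '[[1,0.1,0,2,0,0,0],[1,0,0,2.5,0,0,0],[1,0,0,1.8,0,0,0],[1,0,0,0.7,0,0,0],[1,0,0,0,0,0,0]]';python3 -m crank '[[1,0,0,0,0,0,0],[1,0,0,0,0,0,0],[1,0,0,0,0,0,0]]';python3 -m crank '[[1,0,0,0.3,0,0,0],[1,0,0,0,0,0,0],[1,0,0,0,0,0,0],[1,0,0,0,0,0,0]]'
```

```text
time: 45.1
eef_pos: [0.5012, -0.0567, 0.1297]
tcp_rot: [0.745, 0.667, -0.0, -0.001]
contact_force: [-0.1, 0.7, -0.7]
opening: 0.156
time: 45.4
eef_pos: [0.5022, -0.0568, 0.1314]
tcp_rot: [0.745, 0.667, 0.001, 0.001]
contact_force: [0.2, -1.1, -1.2]
opening: 0.159
time: 45.8
eef_pos: [0.5014, -0.0565, 0.1271]
tcp_rot: [0.745, 0.667, -0.0, -0.0]
contact_force: [0.5, -0.7, -0.9]
opening: 0.161
```

```bash
python3 -m crank '[[1,0,0,0.3,0,0,0],[1,0,0,0,0,0,0],[1,0,0,0,0,0,0]]';python3 -m crank '[[1,0,0,0.1,0,0,0],[1,0,0,0,0,0,0],[1,0,0,0,0,0,0]]'
```

```text
time: 46.1
eef_pos: [0.5012, -0.0564, 0.1239]
tcp_rot: [0.745, 0.667, -0.0, -0.0]
contact_force: [-0.1, -0.1, -1.1]
opening: 0.155
time: 46.4
eef_pos: [0.5014, -0.0565, 0.1231]
tcp_rot: [0.745, 0.667, -0.0, -0.0]
contact_force: [0.1, -0.1, -0.3]
opening: 0.154
```

```bash
python3 -m crank '[[1,0,0,0.1,0,0,0],[1,0,0,0,0,0,0],[1,0,0,0,0,0,0]]'
```

```text
time: 46.7
eef_pos: [0.5016, -0.0565, 0.123]
tcp_rot: [0.745, 0.667, 0.0, 0.0]
contact_force: [-1.2, 1.1, 5.9]
opening: 0.156
```

```bash
python3 -m crank '[[0.5,0,0,0,0,0,0],[0.2,0,0,0,0,0,0],[0,0,0,0,0,0,0],[0,0,0,0,0,0,0],[0,0,0,0,0,0,0]]'
python3 -m crank '[[0,0,0,-2.5,0,0,0],[0,0,0,-4,0,0,0],[0,0,0,-4.5,0,0,0],[-0.5,0,0,-4.5,0,0,0],[-1,4,0,-4,0,0,0]]'; python3 -m crank '[[-1,4.5,0,-4,0,0,0],[-1,4.5,0,0,0,0,0],[-1,0,0,0,0,0,0],[-1,0,0,0,0,0,0],[-1,0,0,0,0,0,0]]'
I='[[0.501,-0.062,0.006,-0.108,"b"],[0.513,0.067,0.006,-0.049,"p"],[0.4895,0.304,0.02,-0.262,"c"]]'
python3 ov.py o18 wrist "$I" '[150,0,390,300]' 2; python3 ov.py o19 scene "$I" '[150,100,410,280]' 3
python3 look.py w18 tree,stone,biter,plateback
```

```text
time: 47.2
eef_pos: [0.5013, -0.0565, 0.1219]
tcp_rot: [0.745, 0.667, -0.0, -0.0]
contact_force: [0.2, -0.7, 0.5]
opening: 0.505
time: 47.7
eef_pos: [0.5058, -0.0235, 0.3157]
tcp_rot: [0.746, 0.666, 0.001, 0.002]
contact_force: [0.5, 1.0, 0.2]
opening: 0.825
time: 48.2
eef_pos: [0.514, 0.0599, 0.3448]
tcp_rot: [0.745, 0.667, -0.001, -0.0]
contact_force: [0.3, -0.3, 0.0]
opening: 0.996
tree 0.67 [321.  246.5] [ 0.6023 -0.118 ]
tree 0.25 [336.3 118.4] [0.6348 0.0866]
stone 0.88 [334.7 117.4] [0.6325 0.0882]
biter 0.65 [254. 222.] [ 0.4973 -0.0622]
biter 0.42 [320.7 245.3] [ 0.6019 -0.1157]
plateback 0.57 [254. 141.] [0.5119 0.067 ]
```

View pics/o18.png

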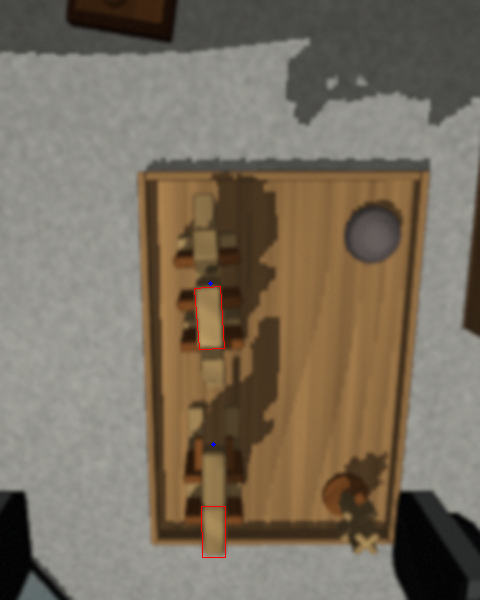

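View pics/o19.png

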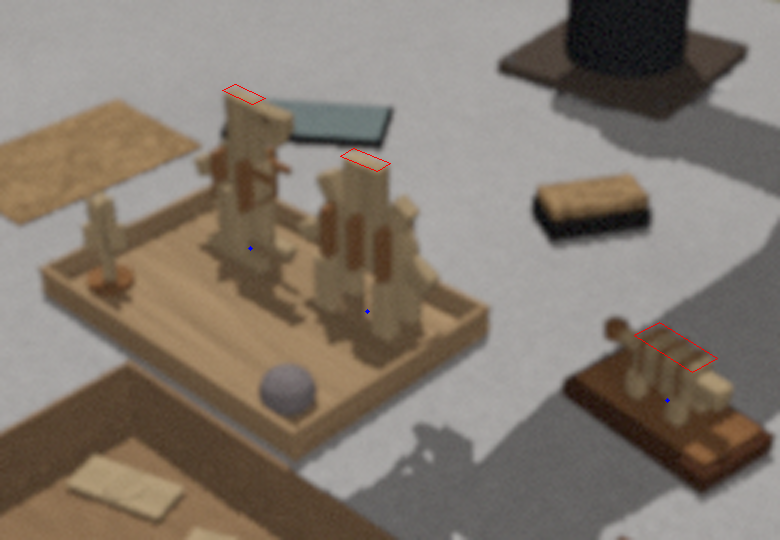

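All three stand on their start or goal boxes, and the tree and stone are unchanged. The gripper is clear at z = 0.34, so I hand in.

```bash
python3 -c "
from plant import *
print(sign_off()); s=get_state(); print(s['time'],s['contact_force'])"
```

```text
the job is handed in; nothing more can be done
None
the job is handed in; nothing more can be done
```

The job is done and handed in; the last reading before hand-in was about 48 s of the 128 s allowed. I moved the biter and then the plateback to the cork mat, stood the crawler in the middle of the largest plinth along its length, and put the plateback and then the biter back in the tray.

**Last checks, from the pictures:**
- **Tall dinosaurs:** both stand upright, and their outlines fall on their start outlines to within about 2 mm. I turned the plateback back to its original angle. The biter's own slight start angle was never measured; it was gripped and set back in line with the tray.
- **Crawler:** it stands upright along the plinth, within about 5 mm of the centre.
- **Tree and stone:** they were found within about 4 mm of their first readings.
- **Gripper:** it was open and clear of everything at hand-in.

**Disagreements:** the two views put the plinth top at about 17 mm, not the stated 20 mm, but contact came at the height that 20 mm implies. The origin finder's readings for the crawler and biter were up to 5 mm off my outline fits, inside the 15 mm tolerance. No check failed.

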